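# Fill the gap in a row of frieze blocks under a hinged cover

### The job

Work the thin blade of the scraper under the lip of the layout board's cover and lever the cover open until it falls back past upright, then lay the scraper flat on the table, off the board. Put the spare frieze block flat on the bare front part of the board, standing clear in front of the gap in the row and pointing into it, let go of it, then slide it in between its neighbours until it is against the back fence and flush with the row. Do not shift the other blocks in the row by more than a few millimetres, leave the other things on the table alone, and leave the cover open.

Things in the scene. Friction and masses are not known exactly. Their poses are not given: they have to be found in the camera images.
- board: Wooden layout board fixed on the table, 200 (x) by 252 (y) by 12 mm; origin at the centre of its underside, +x towards its back edge, z up. Fences 23 mm high on it: at the back from x = +75 mm, full width; at the sides x = +15 to +75, inner faces at y = -116 and +116. The row of blocks lies at x = +15 to +75 against the back fence; x = -100 to +15 is the bare front part, without walls.
- cover (a joint): Angle of the plywood cover, rad: 0 closed over the row and hiding it, grows as its front edge is lifted, stop at 2.2. Hinge along the board's y. About 0.22 kg; let go below about 1.6 it falls shut, beyond 1.7 it falls open to the stop and stays.
- cover_lip (a point): Middle of the lower front edge of the cover's lip, moving with it. The lip is 6 mm thick, turned down along the front of the 252 mm wide, 6 mm thick panel, 95 mm from the hinge; its edge is 19.5 mm below the hinge axis. Closed: board x = -12 mm, y = 0, 18.5 mm above the table, so 6.5 mm above the board's top; 21 mm free between its rear face and the row.
- cover_hinge (a point): Middle of the cover's hinge axis (in the middle of the panel's thickness): board x = +83 mm, y = 0, 38 mm above the table.
- gap: Empty place in the row, marked by a paper slip; any of five places at board y = -92, -46, 0, 46, 92 mm. Origin in the middle of the place, on the board's top, 12 mm above the table: there a block pushed home has the middle of its underside (within 0.5 mm). x as the board's (into the gap), z up. Free width about 48 mm between neighbours or side fence.
- block_mid (a point): Spare frieze block: light wood, paper pattern on top, 60 (own x) by 44 (own y) by 20 mm high, its four upright edges cut off 5 mm at 45 degrees, alike both ways round, about 60 g, at the start lying on the table to one side of the board. Point at its centre, 10 mm above its underside; z up.
- block: The same spare block; origin at the centre of its underside.
- scraper_grip (a point): Scraper lying flat on the table on the other side of the board: upright dark wooden grip 70 (own x) by 18 (own y) by 46 mm high, with a flat steel blade level with the grip's underside. Point at the grip's centre, 23 mm above the underside; x points along the blade to its tip, z up. About 0.18 kg, balancing some 25 mm ahead of this point.
- scraper_tip (a point): Middle of the underside of the scraper blade's front edge, 125 mm ahead of the grip's centre; the blade is 36 mm wide, 3 mm thick and stands out 90 mm in front of the grip.
- scraper: The same scraper; origin at the centre of the grip's underside.
- row1_mid (a point): Centre (10 mm above its underside) of one of the four loose blocks already in the row, of the spare block's size and shape, about 60 g; x along the board's x. Any of them may be at any of the places.
- row2_mid (a point): Centre (10 mm above its underside) of one of the four loose blocks already in the row, of the spare block's size and shape, about 60 g; x along the board's x. Any of them may be at any of the places.
- row3_mid (a point): Centre (10 mm above its underside) of one of the four loose blocks already in the row, of the spare block's size and shape, about 60 g; x along the board's x. Any of them may be at any of the places.
- row4_mid (a point): Centre (10 mm above its underside) of one of the four loose blocks already in the row, of the spare block's size and shape, about 60 g; x along the board's x. Any of them may be at any of the places.
- chisel: Bystander: brass-handled chisel 180 mm long lying on the table, origin under its middle.
- strip: Bystander: wooden strip 180 by 55 by 12 mm with a paper pattern, lying on the table, origin under its middle.
- gluepot: Bystander: white closed jar, 56 mm across, 65 mm high, standing beyond the board; origin under its middle.
There are look-alikes about, which are no part of the job. What is shaped like the scraper but pink or turquoise is not meant.

How it is judged:
By the outcome, as a careful person would: the job done as asked, in the order asked, and still so for the second after the job is handed in, with the robot touching nothing.
It also fails if it takes over 72 s, if anything falls off the work surface, if the arm or the gripper's body presses on something with over 40 N, if the wrist force passes 120 N, or if a joint passes its speed limit or range.

### The arm

A 6-joint arm with a two-finger parallel gripper is mounted at the origin on the work surface. World frame = base frame: x ahead of the robot, y to its left, z up, the work surface at z = 0. Lengths are in mm, angles in degrees, forces in N, time in s.
With the tool pointing down it reaches from about 350 to 850 mm from the base axis. Payload 8.1 kg.
Tool frame: the origin (TCP) lies between the finger pads; the fingertips stand 8 mm ahead of it and the grasp point (between the pads) lies 11 mm behind it (r.tip_extent is the distance from the TCP to the fingertips, in mm); z points along the fingers, y is the direction in which the jaws open and shut (so a half turn about z gives the same grasp; the last joint's range is limited). The gripper opens to 85 mm and grips with 20 to 120 N. Pads are 22 mm wide; open, the fingers measure 114 mm over their backs; the gripper's body (76 mm by 85 mm) begins 54 mm behind the grasp point. The pads swing forward as they close: fully open they stand 13 mm farther back than shut.
Start: joints at [-76.799, 7.471, 85.268, -0, 87.261, -4.893], TCP at [186.366, -570.327, 210.492] pointing down, gripper open.
Joint ranges: [-169.43, 169.43], [-51.17, 129.36], [1.28, 143.12], [-76.62, 256.62], [0, 156.53], [-152.29, 152.29]. Speed limits (degrees/s): [136.94, 136.94, 159.86, 180, 180, 180].

### API

Orientations are given as [roll, pitch, yaw] about the fixed x, y, z axes, in that order (R = Rz(yaw) Ry(pitch) Rx(roll)).
In Python, from bench import sensors, viewer, hand_in, r gives the robot as it stands. The module is installed in compiled form; this text tells all that it offers.
- The arm moves only by the tool move_arm, never from a script. Its argument "rows" is a list that holds one entry, the list of rows, each a list of 6 numbers: the shift along the tool's x, y, z in m, then the turn, a rotation vector about the tool's x, y, z in degrees. In form: [[[tx, ty, tz, rx, ry, rz], ...]]. A call has 1 to 20 rows; each row is the pose to reach, as a shift and turn from the pose commanded when the call began, along the tool's axes at that moment; what a row does not reach only later rows make up. A row lasts 1/10 s, in which the tool goes at most 50 mm and 8.59 degrees, less where a joint would pass 70% of its speed; a pose out of reach is approached as far as the arm can. A call with a gripper value outside its range is refused whole. "grip" is the opening, from 0 (shut) to 1 (fully open), set as the call begins (left out, the last holds). The fingers move at their own pace and stop on an object; "newtons" is the grip in N (left out, the last holds). Time passes only in rows, so rows that repeat a pose let the fingers close. It gives the time, the measured TCP pose, the force and the opening at its end, in the units of the state.
- sensors.sense(): the state, without advancing time (a new reading comes with each control period).
- viewer.snapshot(name): name is "scene" or "side" or "wrist"; returns a dict with "color" (384x512x3 uint8, red, green, blue), "camera_matrix" (3x3 intrinsics, pixels), "R" (3x3) and "t" (3): a world point X has camera coordinates R X + t. Camera axes: x right, y down, z forward; pixel columns grow to the right and rows downward; lengths in mm; the calibration is good to about 2 mm. A picture is of the moment at which its call begins. There is no depth.
- hand_in(): hands the job in, once; it reports no verdict.
The state is a dict: "time": time; "joint_pos": joint angles; "qd": joint speeds; "joint_efforts": joint torques, N m; "tool_pos": TCP position; "tcp_rot": TCP orientation; "ft_force": force on the tool from outside, world axes, zero at the start; "wrist_torque": the same for the moment, N m; "finger_gap": finger opening in mm.
Only numpy, scipy, OpenCV 4.12 (cv2) and the standard library are available. Lean on these libraries where they do the work, as an engineer would, in place of code of your own. Each camera call takes 0.05 s, during which the arm holds its last target.

## Working session

There is one attempt and no reset: what is moved stays moved. The work goes in short steps, Python scripts to look and compute and a tool call to move; the robot and the scene stay as the last step left them, time stands still between calls to the robot, and variables do not carry over. Pictures are saved under pics/ and viewed, and the job is handed in when it is done.

Besides the shell and the picture viewer there is one more tool, called after "Request:" as name([rows], argument=value, ...), one row to a line, values as JSON. move_arm: Moves the arm, as the interface text tells. Its arguments: {"type":"object","properties":{"rows":{"type":"array","items":{"type":"array","items":{"type":"array","items":{"type":"number"}}}},"grip":{"type":"number"},"newtons":{"type":"number"}},"required":["rows"]}

```bash
mkdir -p pics; ls
python3 - <<'E'
from bench import sensors, viewer, r
import cv2,pickle
print(sensors.sense()); print(r.tip_extent)
for n in ["scene","side","wrist"]:
    s=viewer.snapshot(n); pickle.dump(s,open(f'pics/{n}0.pkl','wb'))
    cv2.imwrite(f'pics/{n}0.png',s['color'][:,:,::-1]); print(n,s['camera_matrix'].tolist(),s['R'].tolist(),s['t'].tolist())
E
```

```text
pics
{'time': 0.0, 'joint_pos': array([-7.67964479e+01,  7.51353219e+00,  8.53306645e+01, -5.36621838e-04,
        8.72623204e+01, -4.89425338e+00]), 'qd': array([-0.09481726, -0.01084889,  0.0832894 , -0.06454994,  0.04631136,
       -0.00994101]), 'joint_efforts': array([ 4.16757093e-04, -5.69401324e+01, -5.00544763e+01, -5.30919488e-05,
        1.48193497e-02,  7.09561007e-06]), 'tool_pos': array([ 186.25212514, -569.72729038,  209.44763226]), 'tcp_rot': array([-1.79893826e+02, -8.55370662e-03,  1.80978237e+01]), 'ft_force': array([-0.75378768,  0.18575287,  0.34990826]), 'wrist_torque': array([-0.02711412,  0.06901947, -0.00681497]), 'finger_gap': 85.48864168028302}
8.0
scene [[349.21683915484635, 0.0, 259.19460231217124], [0.0, 349.21683915484635, 192.73241168596485], [0.0, 0.0, 1.0]] [[0.7606672083291336, 0.6488477276380589, -0.01954544733920198], [0.35461099089882314, -0.44056615502847873, -0.8247135916044898], [-0.5437246024473393, 0.6204015549483654, -0.565212762869995]] [-379.969894340428, -118.13290641998432, 1388.527300784978]
side [[444.4030365553742, 0.0, 254.40756244104801], [0.0, 444.4030365553742, 195.7581055797462], [0.0, 0.0, 1.0]] [[-0.9454835468881331, -0.32536026332647433, -0.014197239589534812], [-0.1706779748638826, 0.5321681460276801, -0.8292563495384438], [0.27736238292205245, -0.7816250785393143, -0.5586880570928751]] [479.9108675218529, 122.29117466519149, 1183.4787356097474]
wrist [[288.0838843008826, 0.0, 255.14141395292762], [0.0, 288.0838843008826, 190.15087819411195], [0.0, 0.0, 1.0]] [[0.3106582818754496, -0.9505182372838314, -0.002551958665918803], [-0.9005997623159819, -0.2951999266388597, 0.31902518933277063], [-0.30399259862469025, -0.0968095238251418, -0.9477428005942109]] [-599.1763008257379, -40.77801640353487, 380.6080575647074]
```

View pics/scene0.png

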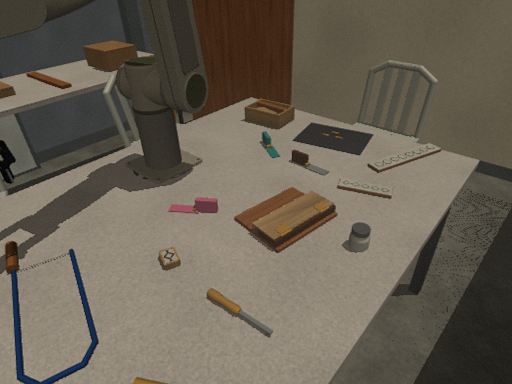

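View pics/side0.png

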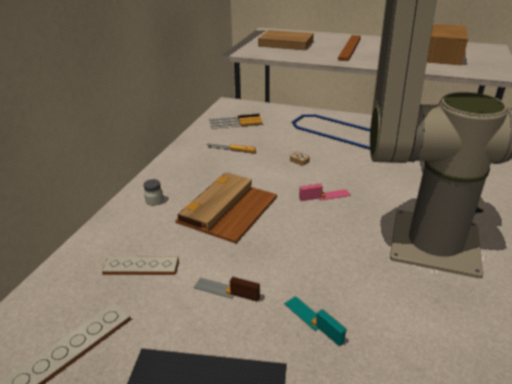

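View pics/wrist0.png

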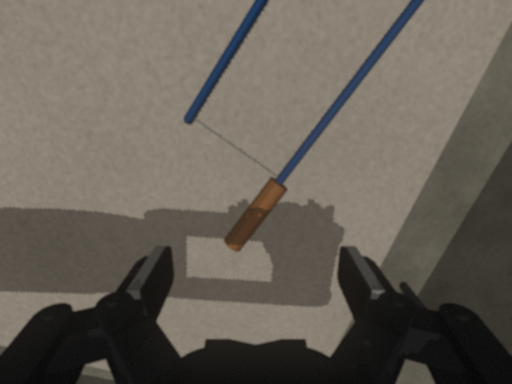

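The scene view shows three scraper-shaped things: pink (205,207), turquoise (268,143) and dark wood with a steel blade (305,160). Only the dark one fits. The spare block is at (169,258) and the board at (287,217). Next I'll enlarge and measure.

```bash
cat > h.py <<'E'
import numpy as np, cv2, pickle
def load(n): return pickle.load(open(f'pics/{n}.pkl','rb'))
def snap(n,tag):
    from bench import viewer
    s=viewer.snapshot(n); pickle.dump(s,open(f'pics/{tag}.pkl','wb')); cv2.imwrite(f'pics/{tag}.png',s['color'][:,:,::-1]); return s
def ray(s,u,v):
    d=s['R'].T@np.linalg.inv(s['camera_matrix'])@np.array([u,v,1.]); return -s['R'].T@s['t'],d/np.linalg.norm(d)
def onz(s,u,v,z):
    o,d=ray(s,u,v); return o+d*(z-o[2])/d[2]
def tri(l):
    A=np.zeros((3,3));b=np.zeros(3)
    for s,u,v in l:
        o,d=ray(s,u,v);P=np.eye(3)-np.outer(d,d);A+=P;b+=P@o
    X=np.linalg.solve(A,b)
    return X,[float(np.linalg.norm((np.eye(3)-np.outer(ray(s,u,v)[1],ray(s,u,v)[1]))@(X-ray(s,u,v)[0]))) for s,u,v in l]
def proj(s,X):
    c=s['R']@np.asarray(X,float)+s['t'];p=s['camera_matrix']@c;return p[:2]/p[2]
def crop(s,u0,v0,w,h,k,fn):
    c=s['color'][v0:v0+h,u0:u0+w,::-1];cv2.imwrite(f'pics/{fn}.png',cv2.resize(c,None,fx=k,fy=k,interpolation=cv2.INTER_CUBIC))
E
python3 - <<'E'
from h import *
np.set_printoptions(precision=1,suppress=True)
a=load('scene0');b=load('side0')
crop(a,225,130,120,120,5,'c_scene')
crop(b,130,160,160,150,5,'c_side')
for n,p,q in [('scraper',(302,158),(245,289)),('block',(169,257),(299,157)),('pot',(360,236),(152,190)),('board',(287,217),(229,205))]:
    print(n,onz(a,*p,15),onz(b,*q,15),tri([(a,*p),(b,*q)]))
E
```

```text
scraper [420.7 351.5  15. ] [415.8 333.1  15. ] (array([419.4, 341.7,  20.2]), [6.5831437144320715, 6.5831437144319915])
block [ 455.5 -319.7   15. ] [ 451.6 -315.    15. ] (array([ 452.8, -318.6,   12.7]), [0.41431802665912804, 0.41431802665925194])
pot [809.   77.1  15. ] [835.4  27.8  15. ] (array([817.2,  54.3,  35.2]), [0.2948507287161899, 0.29485072871637863])
board [597.3  16.5  15. ] [576.5  29.7  15. ] (array([585.7,  22.9,   6.8]), [5.844951089594669, 5.844951089594638])
```

View pics/c_scene.png

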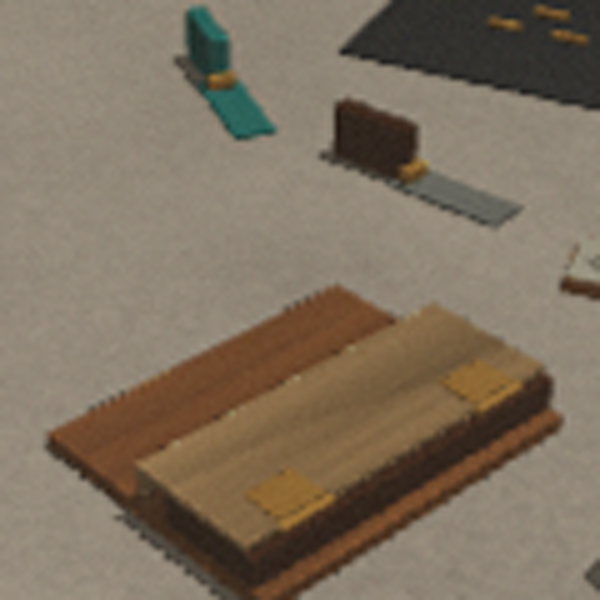

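View pics/c_side.png

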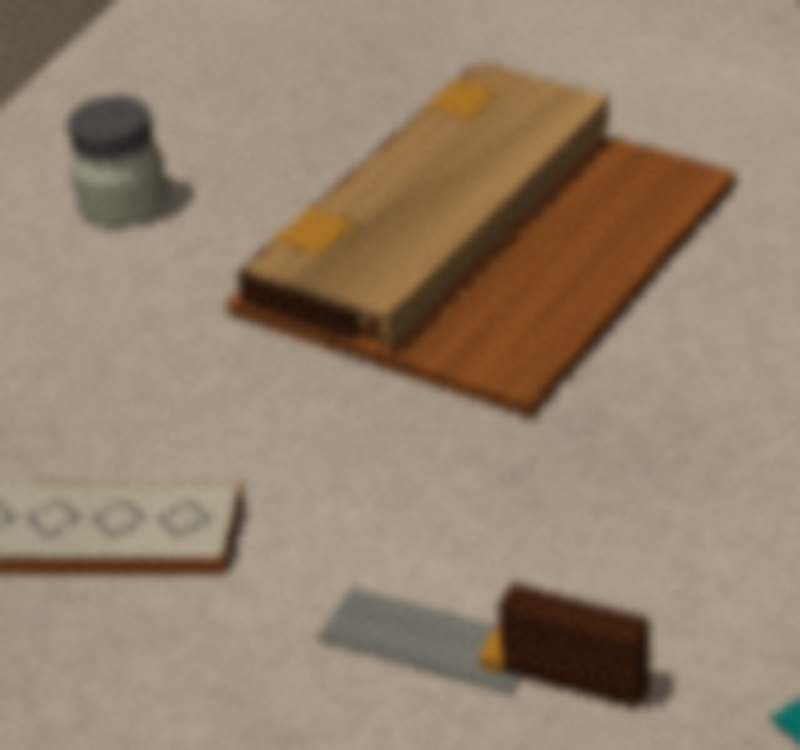

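The crops confirm that the dark grip with a steel blade is at scene (300,157) and side (245,288). The cover is closed, with its lip facing the robot.

Run:
```python
from h import *
np.set_printoptions(precision=1,suppress=True)
a=load('scene0');b=load('side0')
A=lambda x,y:(a,225+(x+.5)/5-.5,130+(y+.5)/5-.5)
B=lambda x,y:(b,130+(x+.5)/5-.5,160+(y+.5)/5-.5)
for n,p,q,z in [('FL',(338,287),(533,410),12),('FR',(50,437),(735,177),12),('BL',(560,423),(230,306),12),
 ('tip1',(520,208),(355,590),3),('tip2',(495,224),(322,638),3),('griptopback',(338,102),(648,616),46),('griptopfront',(418,125),(512,588),46),
 ('coverFL',(437,305),(390,318),41),('coverFR',(140,464),(608,97),41),('cvBL',(550,368),(245,270),41)]:
    print(n,onz(*A(*p),z),onz(*B(*q),z),*tri([A(*p),B(*q)]))
```

```text
FL [509.5 164.4  12. ] [497.6 176.6  12. ] [502.2 171.3   6. ] [2.164624660255013, 2.1646246602549057]
FR [470.1 -81.9  12. ] [459.2 -68.2  12. ] [462.7 -76.4   5.5] [1.2247487876683902, 1.2247487876685217]
BL [705.4 126.9  12. ] [693.4 144.3  12. ] [700.  135.7   4.1] [1.052904465437381, 1.0529044654372406]
tip1 [544.6 347.4   3. ] [535.6 320.4   3. ] [541.2 331.6  10.1] [10.396064631712171, 10.396064631711875]
tip2 [542.2 316.2   3. ] [537.  354.5   3. ] [537.6 339.5 -10.5] [7.1907312754233255, 7.190731275423304]
griptopback [385.2 333.5  46. ] [380.8 333.2  46. ] [382.5 334.   45.5] [1.9637231161760664, 1.9637231161761017]
griptopfront [454.9 340.6  46. ] [445.7 335.7  46. ] [450.  338.8  46.1] [5.171305737825276, 5.171305737825242]
coverFL [597.  151.4  41. ] [585.1 160.7  41. ] [590.5 156.4  36.1] [2.9593238899847703, 2.9593238899846916]
coverFR [554.6 -92.6  41. ] [547.8 -88.1  41. ] [550.5 -90.6  38.3] [1.7432513757773647, 1.7432513757773527]
cvBL [689.2 136.7  41. ] [679.9 145.3  41. ] [684.9 141.   36.7] [2.013017725398021, 2.013017725397903]
```

```bash
cat >> h.py <<'E'
from scipy.spatial.transform import Rotation as Ro
def Rt(rpy): return Ro.from_euler('xyz',rpy,degrees=True).as_matrix()
def delta(state,pos,rpy):
    "row from measured pose to target: tool-axes shift (m), rotvec deg"
    R0=Rt(state['tcp_rot']);d=R0.T@(np.array(pos)-state['tool_pos'])/1000
    rv=Ro.from_matrix(R0.T@Rt(rpy)).as_rotvec(degrees=True)
    return np.round(d,4),np.round(rv,2)
E
python3 - <<'E'
from h import *
np.set_printoptions(precision=4,suppress=True)
w=load('wrist0'); C=-w['R'].T@w['t']; R0=Rt([-179.894,-.0086,18.098]); p=np.array([186.25,-569.73,209.45])
print('cam in tool',R0.T@(C-p)); print('cam axes in tool\n',(w['R']@R0))
for q in [(0,0),(511,0),(256,192),(256,260),(0,330),(511,330)]: print(q,R0.T@(onz(w,*q,0)-p))
a=load('scene0')
print('turq',onz(a,268,150,0),onz(a,274,156,0),onz(a,265,140,0)); print('pink',onz(a,205,210,10))
E
```

```text
cam in tool [  82.7585    0.4248 -162.7373]
cam axes in tool
 [[ 0.      1.      0.0007]
 [-0.9477  0.0002 -0.3192]
 [-0.3192 -0.0007  0.9477]]
(0, 0) [ 181.3891 -284.9783  210.0048]
(511, 0) [181.0138 284.9884 208.9503]
(256, 192) [-45.2502   1.3387 209.4411]
(256, 260) [-151.9819    1.4419  209.4249]
(0, 330) [-284.0856 -416.7702  210.1788]
(511, 330) [-281.9835  415.9012  208.6386]
turq [255.0363 343.4703   0.    ] [307.3662 317.9675   0.    ] [184.4947 408.8209   0.    ]
pink [ 370.0719 -113.694    10.    ]
```

Run:
```python
from h import *
from bench import sensors
s=sensors.sense(); print(delta(s,[520,336,230],[180,0,179]))
```

```text
(array([ 0.5985, -0.7575, -0.0192]), array([-1.0000e-02, -1.1000e-01, -1.6091e+02]))
```

Request:
move_arm([
  [[0.03,-0.038,-0.006,0,0,-8],[0.06,-0.076,-0.012,0,0,-16],[0.09,-0.114,-0.019,0,0,-24],[0.12,-0.152,-0.019,0,0,-32],[0.15,-0.19,-0.019,0,0,-40],[0.18,-0.228,-0.019,0,0,-48],[0.21,-0.266,-0.019,0,0,-56],[0.24,-0.304,-0.019,0,0,-64],[0.27,-0.342,-0.019,0,0,-72],[0.3,-0.38,-0.019,0,0,-80],[0.33,-0.418,-0.019,0,0,-88],[0.36,-0.456,-0.019,0,0,-96],[0.39,-0.494,-0.019,0,0,-104],[0.42,-0.532,-0.019,0,0,-112],[0.45,-0.57,-0.019,0,0,-120],[0.48,-0.608,-0.019,0,0,-128],[0.51,-0.646,-0.019,0,0,-136],[0.54,-0.684,-0.019,0,0,-144],[0.57,-0.722,-0.019,0,0,-152],[0.598,-0.757,-0.019,0,0,-160]],
])

```text
time: 2.15
tool_pos: [519.8, 337.3, 228.9]
tcp_rot: [-180.0, -0.0, 178.5]
ft_force: [0.3, -0.6, 1.1]
finger_gap: 85.3
```

Run:
```python
from h import *
from bench import sensors
s=snap('wrist','w1'); st=sensors.sense(); print(st['tool_pos'],st['tcp_rot'],st['ft_force'],st['time'])
```

```text
[520.13143043 342.31820769 226.29861026] [ 1.79909198e+02 -1.66155645e-01  1.79106659e+02] [-5.017791   -0.82866698 -0.49887326] 2.2
```

View pics/w1.png

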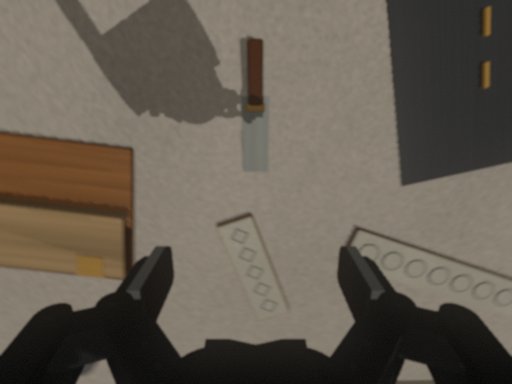

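The wrist view shows the dark grip top at (255,73), the blade at (255,138) with its tip at about row 170, and the board's left part on the left. I'll measure by mask, then take a second wrist view for heights.

Run:
```python
from h import *
np.set_printoptions(precision=1,suppress=True)
s=snap('wrist','w1b')
im=s['color']; 
crop(s,205,20,100,170,4,'c_w1')
hsv=cv2.cvtColor(im,cv2.COLOR_RGB2HSV); 
for p in [(73,255),(140,255),(140,275),(105,256),(73,247)]: print(p,im[p],hsv[p])
```

```text
(73, 255) [66 43 30] [ 11 139  66]
(140, 255) [119 117 109] [ 24  21 119]
(140, 275) [142 133 121] [ 17  38 142]
(105, 256) [86 65 35] [ 18 151  86]
(73, 247) [68 42 28] [ 11 150  68]
```

View pics/c_w1.png

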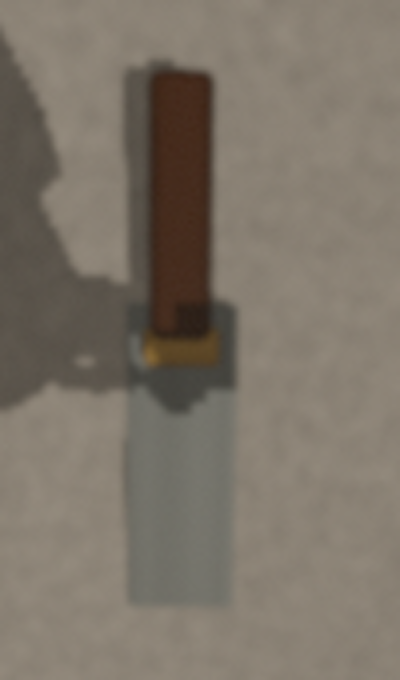

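Run:
```python
from h import *
np.set_printoptions(precision=1,suppress=True)
s=load('w1b');a=load('scene0');b=load('side0')
W=lambda x,y:(s,205+(x+.5)/4-.5,20+(y+.5)/4-.5)
A=lambda x,y:(a,225+(x+.5)/5-.5,130+(y+.5)/5-.5)
B=lambda x,y:(b,130+(x+.5)/5-.5,160+(y+.5)/5-.5)
for n,p,z in [('backL',(152,73),46),('backR',(211,73),46),('frontL',(153,337),46),('frontR',(209,337),46),('tipL',(128,604),3),('tipR',(231,604),3),('blL',(127,390),3),('blR',(235,390),3)]:
    print(n,onz(*W(*p),z))
print('top back R(y-)? ',tri([W(152,73),A(338,102)]),tri([W(211,73),A(338,102)]))
print('tips',tri([W(128,604),A(495,224),B(355,590)]),tri([W(231,604),A(520,208),B(322,638)]))
print('frontL-y-',tri([W(153,337),A(415,127)]), 'back y-',tri([W(152,73),A(335,106)]))
```

```text
backL [382.1 331.5  46. ]
backR [382.3 347.3  46. ]
frontL [449.6 329.8  46. ]
frontR [449.8 345.8  46. ]
tipL [539.1 317.    3. ]
tipR [539.7 352.5   3. ]
blL [467.3 319.2   3. ]
blR [467.8 354.4   3. ]
top back R(y-)?  (array([383.7, 332.5,  46.4]), [1.8329266926274805, 1.8329266926275385]) (array([379.1, 346.2,  38.4]), [2.2724919991361796, 2.272491999136207])
tips (array([539.2, 317.7,   0.5]), [1.0600890456820242, 2.005541721685415, 2.1279908241024232]) (array([540.3, 352.3,  -0.6]), [0.3817770156814644, 1.4085147546632484, 1.749665521282029])
frontL-y- (array([452.9, 332. ,  47.5]), [4.042891499007657, 4.042891499007845]) back y- (array([382.4, 331.9,  42.5]), [1.027873584120651, 1.02787358412058])
```

Three views agree: the grip top is at about 46 mm and the blade lies on the table. The grip centre is (415.5, 338.6) with yaw -1.6°.

Run:
```python
from h import *
from bench import sensors
s=sensors.sense(); print(s['tool_pos'],s['tcp_rot'],s['time'],s['ft_force']); print(delta(s,[415.5,338.6,100],[180,0,178.4]),delta(s,[415.5,338.6,18],[180,0,178.4]))
```

```text
[519.24176978 339.2097329  226.23807497] [-179.96352594   -0.22135083  178.58467134] 2.25 [-0.8648237  -0.01761425 -0.3809357 ]
(array([ 0.1032, -0.0031,  0.1266]), array([-0.04, -0.22,  0.18])) (array([ 0.1029, -0.003 ,  0.2086]), array([-0.04, -0.22,  0.18]))
```

Request:
move_arm([
  [[0.05,-0.001,0.05,0,0,0],[0.1,-0.003,0.1,0,0,0],[0.103,-0.003,0.14,0,0,0],[0.103,-0.003,0.14,0,0,0],[0.103,-0.003,0.14,0,0,0]],
], grip=1)

```text
time: 2.75
tool_pos: [412.1, 332.9, 84.7]
tcp_rot: [-179.7, -0.4, 178.1]
ft_force: [0.0, 0.3, -0.9]
finger_gap: 85.4
```

Run:
```python
from h import *
from bench import sensors
s=sensors.sense(); print(s['tool_pos'],s['tcp_rot'],s['time'],s['ft_force']); print(delta(s,[415.5,338.6,18],[180,0,178.4]))
```

```text
[412.05083375 332.91066657  84.71828811] [-179.70123522   -0.42638113  178.10283117] 2.75 [ 0.04708193  0.29912963 -0.91123634]
(array([-0.0038,  0.0061,  0.0667]), array([-0.3 , -0.43, -0.3 ]))
```

Request:
move_arm([
  [[-0.001,0.003,0.02,0,0,0],[-0.001,0.003,0.03,0,0,0],[-0.001,0.003,0.03,0,0,0],[-0.001,0.003,0.03,0,0,0],[-0.001,0.003,0.03,0,0,0]],
])

```text
time: 3.25
tool_pos: [418.8, 338.7, 60.9]
tcp_rot: [179.9, 0.1, 178.1]
ft_force: [0.2, 1.4, -1.3]
finger_gap: 85.5
```

Run:
```python
from h import *
from bench import sensors
s=sensors.sense(); print(s['tool_pos'],s['tcp_rot'],s['time'],s['ft_force']); print(delta(s,[415.5,338.6,18],[180,0,178.4]))
```

```text
[418.8017073  338.69312264  60.90871042] [1.79940698e+02 9.09095864e-02 1.78069917e+02] 3.25 [ 0.17353123  1.44466684 -1.34652517]
(array([ 0.0034, -0.0002,  0.0429]), array([ 0.06,  0.09, -0.33]))
```

Request:
move_arm([
  [[0.002,0,0.01,0,0,-0.3],[0.003,0,0.02,0,0,-0.3],[0.003,0,0.03,0,0,-0.3],[0.003,0,0.036,0,0,-0.3],[0.003,0,0.041,0,0,-0.3],[0.003,0,0.041,0,0,-0.3],[0.003,0,0.041,0,0,-0.3],[0.003,0,0.041,0,0,-0.3]],
])

```text
time: 4.05
tool_pos: [415.2, 338.7, 19.0]
tcp_rot: [180.0, 0.0, 178.4]
ft_force: [0.5, -0.1, -0.4]
finger_gap: 85.3
```

Run:
```python
from h import *
from bench import sensors
s=sensors.sense(); print(s['tool_pos'],s['tcp_rot'],s['time'],s['ft_force'],s['qd']); print(delta(s,[415.5,338.6,18],[180,0,178.4]))
```

```text
[415.15799503 338.71575091  18.99547334] [1.79969371e+02 4.15168168e-02 1.78392494e+02] 4.05 [ 0.52202508 -0.12434302 -0.44746438] [-0.06204584 -0.20330888 -0.02408881  0.00213233  0.03873109 -0.06516325]
(array([-0.0003, -0.0001,  0.001 ]), array([ 0.03,  0.04, -0.01]))
```

Well placed, so I'll close with a firm grip.

Request:
move_arm([
  [[0,0,0.001,0,0,0],[0,0,0.001,0,0,0],[0,0,0.001,0,0,0],[0,0,0.001,0,0,0],[0,0,0.001,0,0,0],[0,0,0.001,0,0,0],[0,0,0.001,0,0,0],[0,0,0.001,0,0,0],[0,0,0.001,0,0,0],[0,0,0.001,0,0,0]],
], grip=0, newtons=100)

```text
time: 5.05
tool_pos: [415.0, 338.6, 18.0]
tcp_rot: [180.0, 0.0, 178.4]
ft_force: [-1.5, -0.5, 5.8]
finger_gap: 14.4
```

Run:
```python
from h import *
from bench import sensors
s=sensors.sense(); print(s['tool_pos'],s['tcp_rot'],s['time'],s['ft_force'],s['wrist_torque'])
snap('wrist','w2')
```

```text
[414.98244676 338.62067467  18.03364642] [1.79981563e+02 2.33872466e-02 1.78392711e+02] 5.05 [-1.51671584 -0.50832829  5.8439626 ] [-0.18524066  0.26100577 -0.00490374]
```

View pics/w2.png

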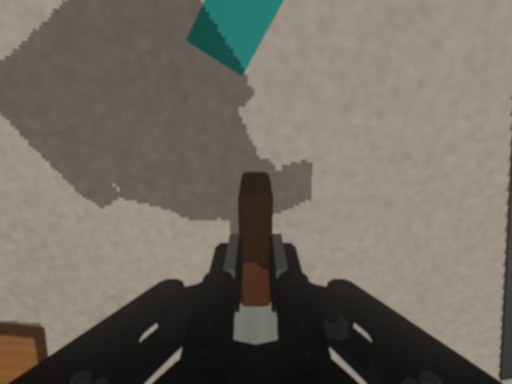

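Run:
```python
from h import *
from bench import sensors
s=sensors.sense(); print(delta(s,[415,338.6,240],[180,0,178.4]),delta(s,[650,40,240],[180,0,171]))
```

```text
(array([-1.00e-04,  1.00e-04, -2.22e-01]), array([ 0.01,  0.02, -0.01])) (array([-0.2434, -0.2918, -0.222 ]), array([0.02, 0.02, 7.39]))
```

Request:
move_arm([
  [[0,0,-0.02,0,0,0],[0,0,-0.05,0,0,0],[0,0,-0.1,0,0,0],[0,0,-0.14,0,0,0],[-0.03,-0.036,-0.18,0,0,1],[-0.06,-0.072,-0.222,0,0,2],[-0.09,-0.108,-0.222,0,0,3],[-0.12,-0.144,-0.222,0,0,4],[-0.15,-0.18,-0.222,0,0,5],[-0.18,-0.216,-0.222,0,0,6],[-0.21,-0.252,-0.222,0,0,7],[-0.23,-0.276,-0.222,0,0,7.4],[-0.243,-0.292,-0.222,0,0,7.4],[-0.243,-0.292,-0.222,0,0,7.4],[-0.243,-0.292,-0.222,0,0,7.4],[-0.243,-0.292,-0.222,0,0,7.4],[-0.243,-0.292,-0.222,0,0,7.4],[-0.243,-0.292,-0.222,0,0,7.4]],
])

```text
time: 6.9
tool_pos: [649.1, 40.7, 239.8]
tcp_rot: [180.0, 0.0, 171.1]
ft_force: [-0.5, 0.1, -1.6]
finger_gap: 14.2
```

Run:
```python
from h import *
from bench import sensors
s=sensors.sense(); print(s['tool_pos'],s['tcp_rot'],s['time'],s['ft_force'],s['wrist_torque'],s['qd'])
snap('wrist','w3');snap('scene','s3');snap('side','d3')
```

```text
[649.13490818  40.74569674 239.7617605 ] [1.79992421e+02 1.33518441e-02 1.71068323e+02] 6.9 [-0.48702616  0.09190274 -1.60387575] [-0.04495232  0.07045796  0.01921128] [-0.11024053  0.05127898 -0.17138674 -0.08301301 -0.02984789  0.02395688]
```

View pics/w3.png

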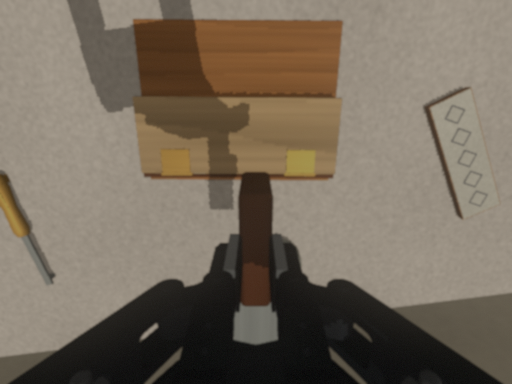

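View pics/d3.png

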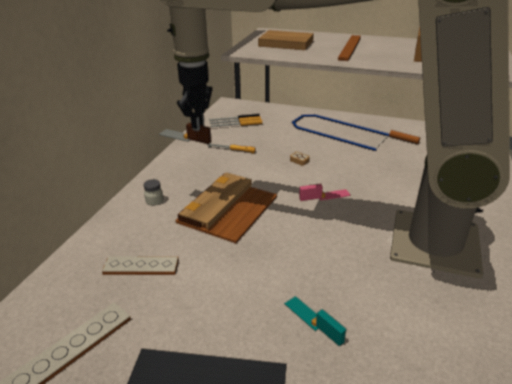

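The whole board is visible in the wrist view. Its front corners are at about (135,20) and (342,20), and the cover's front edge is on row 97.

```bash
python3 - <<'E'
from h import *
s=load('w3')
crop(s,120,0,120,190,4,'c_w3a');crop(s,235,0,120,190,4,'c_w3b')
E
python3 -c "
import cv2,numpy as np
cv2.imwrite('pics/c_w3.png',np.hstack([cv2.imread('pics/c_w3a.png'),cv2.imread('pics/c_w3b.png')])[:600,80:880])"
```

```text
(no output)
```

View pics/c_w3a.png

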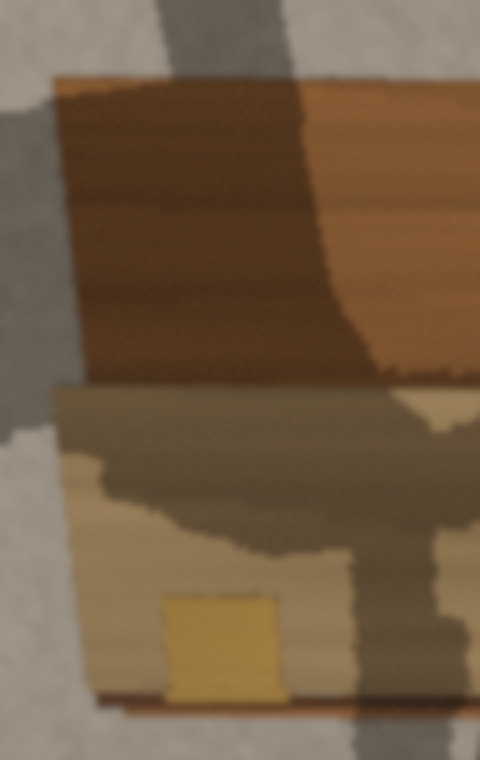

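View pics/c_w3b.png

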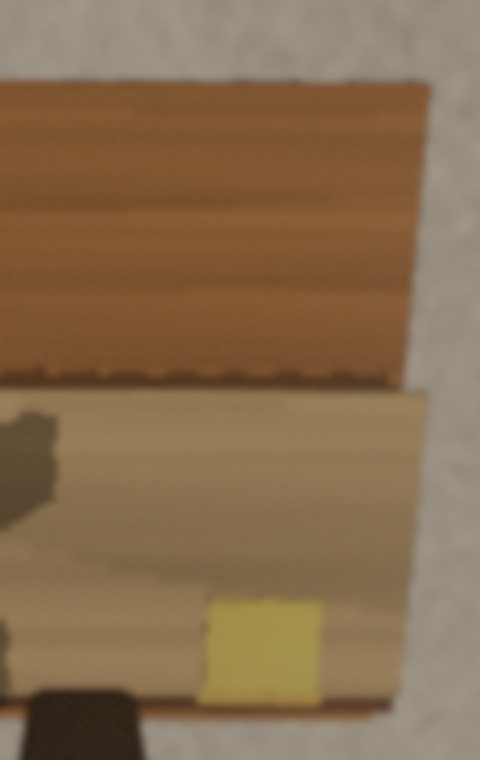

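Run:
```python
from h import *
np.set_printoptions(precision=2,suppress=True)
s=load('w3');a=load('scene0');b=load('side0')
P=lambda u0,x,y:(s,u0+(x+.5)/4-.5,(y+.5)/4-.5)
A=lambda x,y:(a,225+(x+.5)/5-.5,130+(y+.5)/5-.5)
B=lambda x,y:(b,130+(x+.5)/5-.5,160+(y+.5)/5-.5)
fr=P(120,54,77);fl=P(235,430,85);cr=P(120,54,384);cl=P(235,427,394)
for n,q,z in [('FR',fr,12),('FL',fl,12),('CR',cr,41),('CL',cl,41)]: print(n,onz(*q,z))
print('tri FR',tri([fr,A(50,437),B(735,177)])); print('tri FL',tri([fl,A(338,287),B(533,410)]))
print('tri CR',tri([cr,A(140,464),B(608,97)])); print('tri CL',tri([cl,A(437,305),B(390,318)]))
FR=onz(*fr,12);FL=onz(*fl,12);d=FL-FR;yaw=np.degrees(np.arctan2(-d[0],d[1]));print('w',np.hypot(*d[:2]),yaw)
CR=onz(*cr,41);CL=onz(*cl,41);d2=CL-CR;print('w',np.hypot(*d2[:2]),np.degrees(np.arctan2(-d2[0],d2[1])))
y=np.radians(yaw);X=np.array([np.cos(y),np.sin(y)])
print('centre from front',((FR+FL)/2)[:2]+100*X,' from cover',((CR+CL)/2)[:2]+12*X)
```

```text
FR [463.33 -76.88  12.  ]
FL [504.01 168.97  12.  ]
CR [548.91 -90.41  41.  ]
CL [590.26 154.61  41.  ]
tri FR (array([462.6 , -77.46,   5.85]), [1.6103033586505067, 2.0048770827457054, 0.8266374740468431])
tri FL (array([502.52, 170.96,   5.87]), [0.48690189400919115, 2.020194020776296, 2.3482433226033534])
tri CR (array([549.89, -90.79,  38.44]), [1.262082318297242, 2.372029738519391, 1.12156233316444])
tri CL (array([590.59, 156.22,  36.01]), [0.2010060159112638, 3.023937156739544, 2.900743199625333])
w 249.19550603403266 -9.396670523088778
w 248.4854903716422 -9.579669414154298
centre from front [582.33  29.72]  from cover [581.42  30.14]
```

Run:
```python
from h import *
from bench import sensors
s=sensors.sense(); print(delta(s,[434,54.8,240],[180,0,170.5]),delta(s,[434,54.8,60],[180,0,170.5]))
```

```text
(array([ 0.215 , -0.0192, -0.0003]), array([0.  , 0.02, 0.54])) (array([ 0.215 , -0.0192,  0.1797]), array([0.  , 0.02, 0.54]))
```

Request:
move_arm([
  [[0.03,-0.003,0,0,0,0.3],[0.07,-0.006,0,0,0,0.5],[0.11,-0.01,0,0,0,0.5],[0.15,-0.013,0,0,0,0.5],[0.185,-0.017,0,0,0,0.5],[0.21,-0.019,0.03,0,0,0.5],[0.215,-0.019,0.06,0,0,0.5],[0.215,-0.019,0.09,0,0,0.5],[0.215,-0.019,0.12,0,0,0.5],[0.215,-0.019,0.15,0,0,0.5],[0.215,-0.019,0.17,0,0,0.5],[0.215,-0.019,0.18,0,0,0.5],[0.215,-0.019,0.18,0,0,0.5],[0.215,-0.019,0.18,0,0,0.5],[0.215,-0.019,0.18,0,0,0.5],[0.215,-0.019,0.18,0,0,0.5]],
])

```text
time: 8.65
tool_pos: [435.2, 54.7, 60.8]
tcp_rot: [180.0, 0.1, 170.5]
ft_force: [0.1, 1.0, -1.7]
finger_gap: 14.3
```

Run:
```python
from h import *
from bench import sensors
s=sensors.sense(); print(s['tool_pos'],s['tcp_rot'],s['time'],s['ft_force'],s['wrist_torque'],s['qd'])
a=snap('scene','s4');b=snap('side','d4')
crop(a,225,130,120,120,5,'c_s4');crop(b,160,140,130,120,5,'c_d4')
print(delta(s,[434,54.8,34],[180,0,170.5]))
```

```text
[435.24741081  54.68870181  60.83842076] [1.79974188e+02 1.32516827e-01 1.70495365e+02] 8.65 [ 0.06460124  1.03070542 -1.7187754 ] [ 0.01483382  0.02702063 -0.03903248] [-0.0434841   0.12156531  0.32887676 -0.02979203 -0.07736755 -0.0595868 ]
(array([ 0.0013, -0.0001,  0.0268]), array([ 0.03,  0.13, -0.  ]))
```

View pics/c_s4.png

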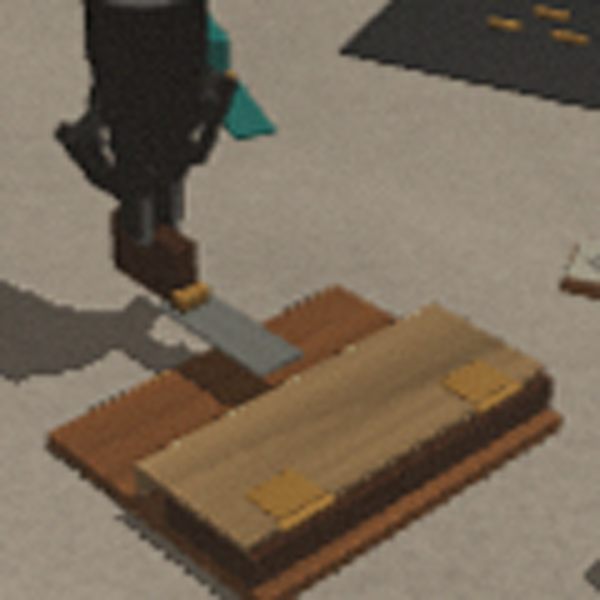

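View pics/c_d4.png

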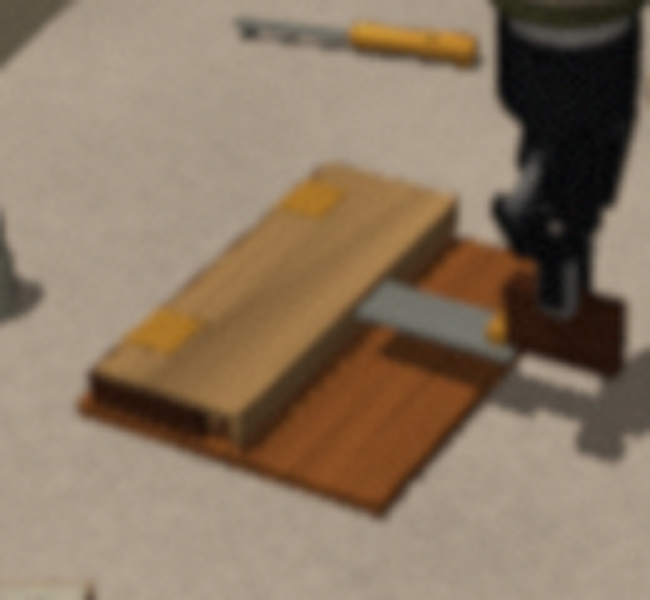

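Request:
move_arm([
  [[0.001,0,0.008,0,0.1,0],[0.001,0,0.016,0,0.1,0],[0.001,0,0.022,0,0.1,0],[0.001,0,0.027,0,0.1,0],[0.001,0,0.027,0,0.1,0],[0.001,0,0.027,0,0.1,0],[0.001,0,0.027,0,0.1,0]],
])

```text
time: 9.45
tool_pos: [433.4, 54.8, 32.8]
tcp_rot: [180.0, -0.1, 170.5]
ft_force: [0.0, 0.6, -2.2]
finger_gap: 14.5
```

Request:
move_arm([
  [[0,0,0.001,0,0,0],[0,0,0.001,0,0,0],[0,0,0.001,0,0,0]],
])

```text
time: 9.75
tool_pos: [433.2, 54.8, 31.6]
tcp_rot: [180.0, -0.1, 170.5]
ft_force: [0.7, -0.5, -1.1]
finger_gap: 14.1
```

Request:
move_arm([
  [[0,0,0.001,0,0,0],[0,0,0.001,0,0,0],[0,0,0.001,0,0,0]],
])

```text
time: 10.05
tool_pos: [433.2, 54.8, 30.5]
tcp_rot: [180.0, -0.1, 170.5]
ft_force: [-0.3, -0.2, -2.7]
finger_gap: 14.6
```

Request:
move_arm([
  [[0,0,0.001,0,0,0],[0,0,0.001,0,0,0],[0,0,0.001,0,0,0]],
])

```text
time: 10.35
tool_pos: [433.3, 54.8, 29.7]
tcp_rot: [180.0, -0.1, 170.5]
ft_force: [-2.6, 0.4, 1.7]
finger_gap: 14.7
```

Run:
```python
from h import *
from bench import sensors
s=sensors.sense(); print(s['tool_pos'],s['tcp_rot'],s['time'],s['ft_force'],s['wrist_torque'])
a=snap('scene','s5');b=snap('side','d5')
crop(a,255,160,80,80,7,'c_s5');crop(b,210,160,90,80,7,'c_d5')
```

```text
[433.33447772  54.84205507  29.73624723] [ 1.79997185e+02 -8.24191305e-02  1.70498778e+02] 10.35 [-2.55676381  0.37639556  1.71477113] [-0.01888748  0.14515746  0.00243434]
```

View pics/c_d5.png

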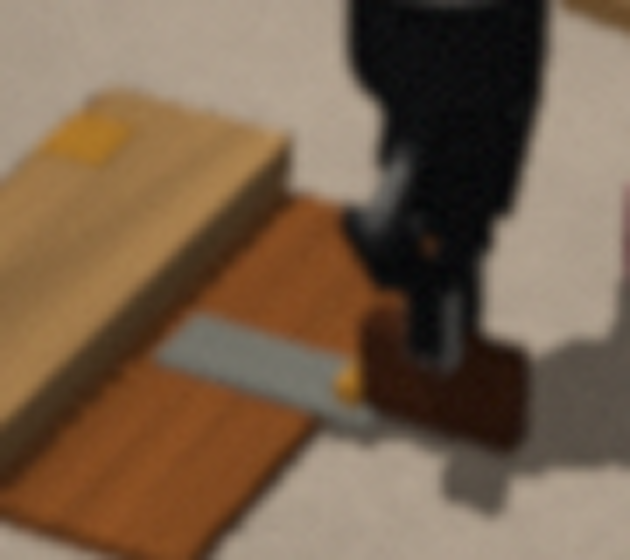

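Contact came at a blade underside of about 12 mm, so the board's top height is confirmed. I'll raise 1.6 mm and slide in.

Request:
move_arm([
  [[0,0,-0.0016,0,0,0],[0,0,-0.0018,0,0,0],[-0.003,0,-0.0018,0,0,0],[-0.006,0,-0.0018,0,0,0],[-0.009,0,-0.0018,0,0,0],[-0.012,0,-0.0018,0,0,0],[-0.015,0,-0.0018,0,0,0],[-0.018,0,-0.0018,0,0,0],[-0.018,0,-0.0018,0,0,0],[-0.018,0,-0.0018,0,0,0]],
])

```text
time: 11.45
tool_pos: [450.9, 51.8, 31.2]
tcp_rot: [-180.0, -0.1, 170.5]
ft_force: [-0.8, 0.5, -3.0]
finger_gap: 14.3
```

Tip is at about board x = -8 with no resistance, so it has passed the lip's front face. Continuing.

Request:
move_arm([
  [[-0.003,0,0,0,0,0],[-0.006,0,0,0,0,0],[-0.009,0,0,0,0,0],[-0.012,0,0,0,0,0],[-0.013,0,0,0,0,0],[-0.013,0,0,0,0,0],[-0.013,0,0,0,0,0]],
])

```text
time: 12.15
tool_pos: [463.7, 49.7, 31.2]
tcp_rot: [-180.0, -0.1, 170.5]
ft_force: [-0.2, 0.7, -2.0]
finger_gap: 14.3
```

Run:
```python
from h import *
from bench import sensors
s=sensors.sense(); print(s['tool_pos'],s['tcp_rot'],s['time'],s['ft_force'],s['wrist_torque'])
a=snap('scene','s6');b=snap('side','d6')
crop(a,255,160,80,80,7,'c_s6');crop(b,200,160,90,80,7,'c_d6')
X=np.array([.9863,-.165]);print('tip board x',(s['tool_pos'][:2]-[582,30])@X+124.5)
```

```text
[463.65117788  49.68881034  31.18652161] [-1.79998338e+02 -1.11080526e-01  1.70493193e+02] 12.15 [-0.23254707  0.65981813 -2.0362877 ] [-0.00469682  0.11409359 -0.00508102]
tip board x 4.523903034755989
```

View pics/c_d6.png

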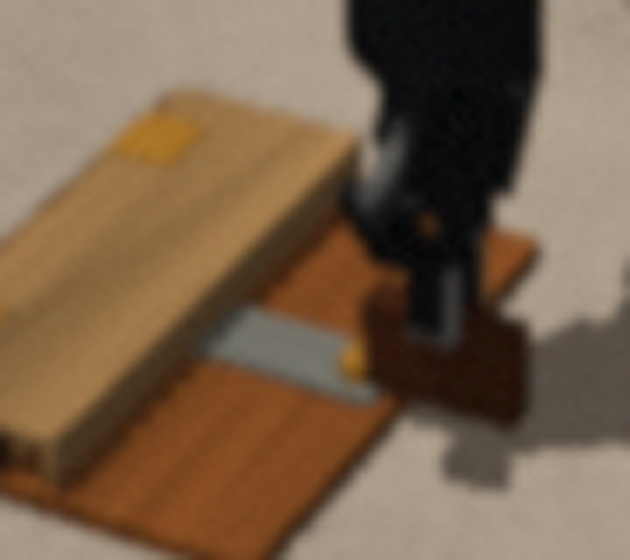

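View pics/c_s6.png

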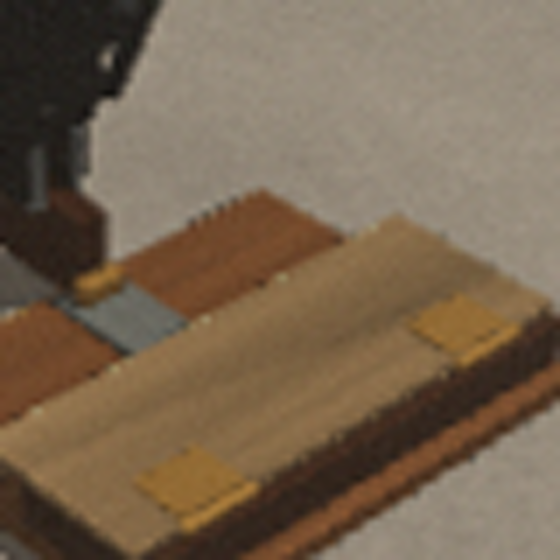

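Run:
```python
import numpy as np
for t in range(0,103,6):
    r=np.radians(t); x=83-89*np.cos(r)-19.5*np.sin(r); z=38+89*np.sin(r)-19.5*np.cos(r)
    print(t,round(-(x+10.5-4.5),1),round(-(z-16.2),1))
```

```text
0 -0.0 -2.3
6 1.6 -11.7
12 2.1 -21.2
18 1.7 -30.8
24 0.2 -40.2
30 -2.2 -49.4
36 -5.5 -58.3
42 -9.8 -66.9
48 -15.0 -74.9
54 -20.9 -82.3
60 -27.6 -89.1
66 -35.0 -95.2
72 -43.0 -100.4
78 -51.4 -104.8
84 -60.3 -108.3
90 -69.5 -110.8
96 -78.9 -112.4
102 -88.4 -112.9
```

Request:
move_arm([
  [[0,0,-0.003,0,0,0],[0.001,0,-0.007,0,0,0],[0.001,0,-0.012,0,0,0],[0.001,0,-0.016,0,0,0],[0.001,0,-0.021,0,0,0],[0.001,0,-0.026,0,0,0],[0.001,0,-0.031,0,0,0],[0,0,-0.036,0,0,0],[0,0,-0.04,0,0,0],[-0.001,0,-0.045,0,0,0],[-0.002,0,-0.05,0,0,0],[-0.002,0,-0.05,0,0,0],[-0.002,0,-0.05,0,0,0]],
])

```text
time: 13.55
tool_pos: [466.1, 49.3, 81.5]
tcp_rot: [180.0, -0.1, 170.5]
ft_force: [0.6, -0.1, -2.6]
finger_gap: 14.0
```

Run:
```python
from h import *
a=snap('scene','s7');b=snap('side','d7')
crop(a,225,100,120,130,4,'c_s7');crop(b,160,120,140,130,5,'c_d7')
```

```text
(no output)
```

View pics/c_d7.png

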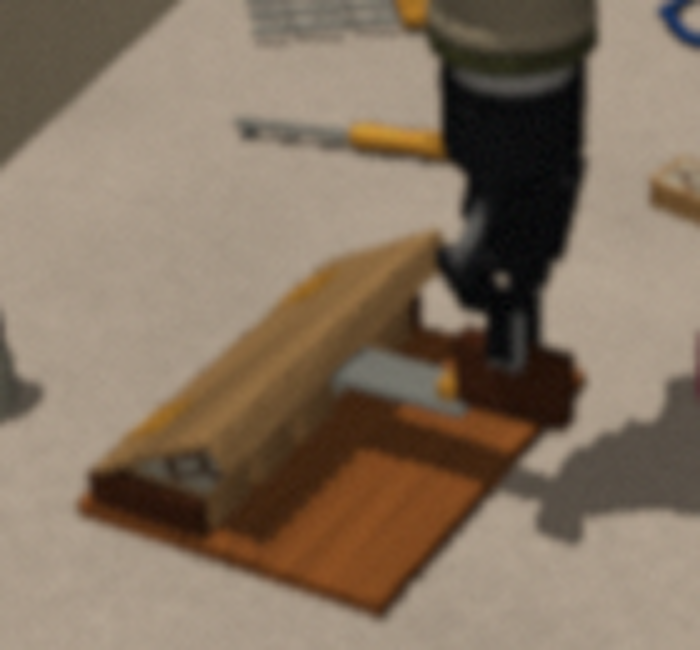

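The cover is lifted about 30° on the blade. Continuing the arc to about 90°.

Request:
move_arm([
  [[-0.002,0,-0.004,0,0,0],[-0.004,0,-0.008,0,0,0],[-0.006,0,-0.013,0,0,0],[-0.008,0,-0.017,0,0,0],[-0.01,0,-0.021,0,0,0],[-0.013,0,-0.025,0,0,0],[-0.016,0,-0.029,0,0,0],[-0.019,0,-0.032,0,0,0],[-0.022,0,-0.036,0,0,0],[-0.026,0,-0.039,0,0,0],[-0.03,0,-0.043,0,0,0],[-0.033,0,-0.045,0,0,0],[-0.037,0,-0.048,0,0,0],[-0.041,0,-0.05,0,0,0],[-0.045,0,-0.053,0,0,0],[-0.049,0,-0.055,0,0,0],[-0.053,0,-0.056,0,0,0],[-0.056,0,-0.057,0,0,0],[-0.056,0,-0.057,0,0,0],[-0.056,0,-0.057,0,0,0]],
])

```text
time: 15.65
tool_pos: [521.3, 40.0, 138.2]
tcp_rot: [180.0, -0.1, 170.5]
ft_force: [0.0, -0.7, -2.1]
finger_gap: 14.5
```

Run:
```python
from h import *
a=snap('scene','s8');b=snap('side','d8')
crop(a,225,100,120,130,4,'c_s8');crop(b,160,110,140,130,5,'c_d8')
```

```text
(no output)
```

View pics/c_d8.png

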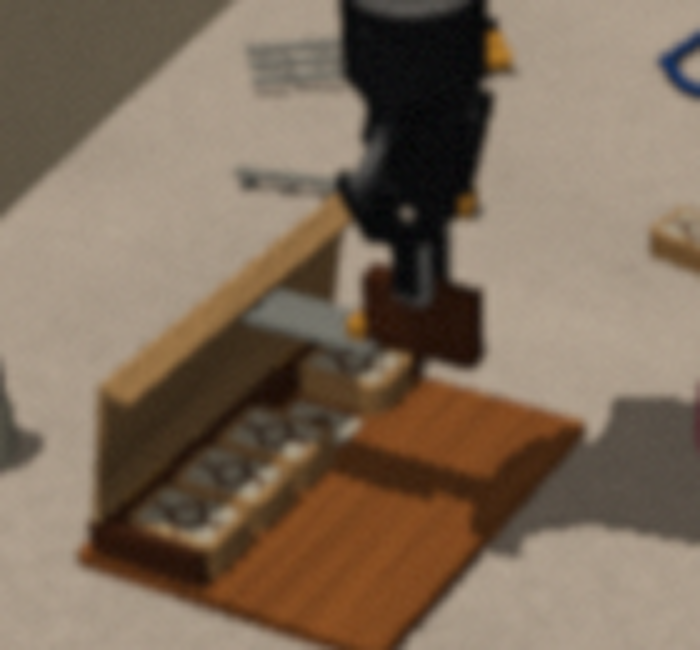

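The cover is nearly upright, and the gap shows between the -y end block and the others. Now pushing past upright.

Request:
move_arm([
  [[-0.005,0,-0.001,0,0,0],[-0.01,0,-0.002,0,0,0],[-0.015,0,-0.002,0,0,0],[-0.02,0,-0.002,0,0,0],[-0.025,0,-0.002,0,0,0],[-0.03,0,-0.002,0,0,0],[-0.035,0,0,0,0,0],[-0.04,0,0.003,0,0,0],[-0.044,0,0.006,0,0,0],[-0.048,0,0.008,0,0,0],[-0.048,0,0.008,0,0,0],[-0.048,0,0.008,0,0,0],[-0.04,0,0.004,0,0,0],[-0.02,0,0.004,0,0,0],[0,0,0.004,0,0,0],[0.03,0,0,0,0,0],[0.06,0,0,0,0,0],[0.06,0,0,0,0,0]],
])

```text
time: 17.55
tool_pos: [458.4, 50.7, 137.9]
tcp_rot: [-180.0, -0.2, 170.5]
ft_force: [0.6, 0.8, -1.7]
finger_gap: 14.2
```

Run:
```python
from h import *
a=snap('scene','s9');b=snap('side','d9')
crop(a,225,100,120,130,4,'c_s9');crop(b,150,120,140,130,5,'c_d9')
from bench import sensors
s=sensors.sense(); print(s['tool_pos'],s['tcp_rot'],s['time'],s['ft_force'])
```

```text
[461.68523077  50.18639847 138.92822925] [ 1.79985634e+02 -2.26388106e-03  1.70518532e+02] 17.65 [-0.2204172  -0.24152818 -1.52766445]
```

View pics/c_d9.png

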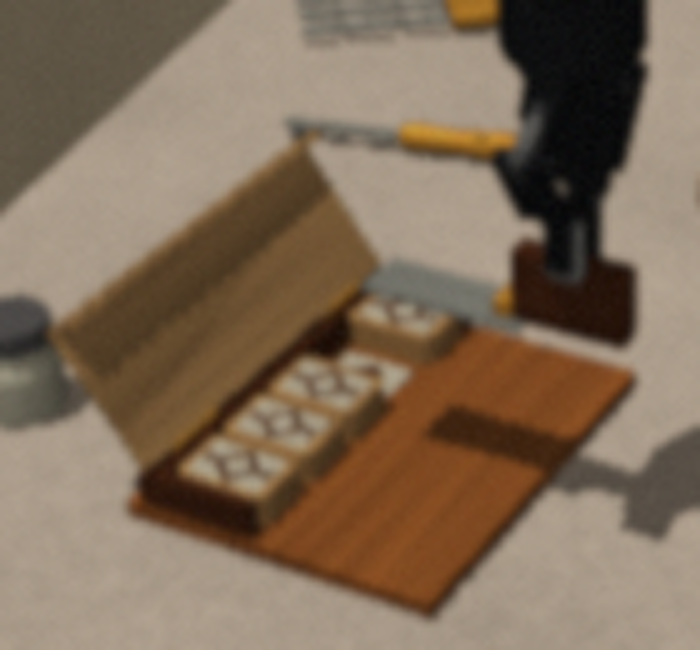

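View pics/s9.png

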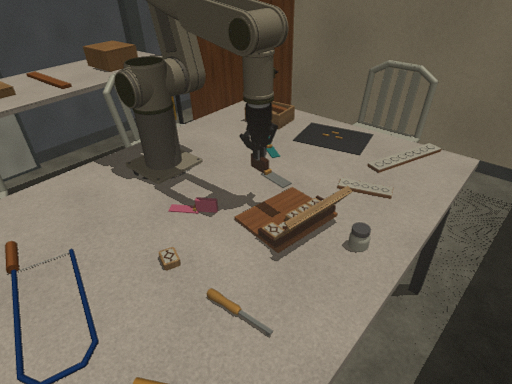

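The cover is fully open, and the white slip marks the gap, one place in from the -y end (y = -46). I'll return the scraper to its original clear spot.

Run:
```python
from h import *
from bench import sensors
s=sensors.sense(); print(delta(s,[420,335,138],[180,0,178.4]),delta(s,[420,335,30],[180,0,178.4]))
```

```text
(array([0.088 , 0.2741, 0.001 ]), array([ 0.01, -0.  , -7.88])) (array([0.088, 0.274, 0.109]), array([ 0.01, -0.  , -7.88]))
```

Request:
move_arm([
  [[0.01,0.03,0,0,0,-1],[0.02,0.06,0,0,0,-2],[0.03,0.1,0,0,0,-3],[0.045,0.14,0,0,0,-4],[0.058,0.18,0,0,0,-5],[0.07,0.22,0.01,0,0,-6],[0.08,0.25,0.03,0,0,-7],[0.088,0.274,0.05,0,0,-7.9],[0.088,0.274,0.07,0,0,-7.9],[0.088,0.274,0.09,0,0,-7.9],[0.088,0.274,0.1,0,0,-7.9],[0.088,0.274,0.109,0,0,-7.9],[0.088,0.274,0.109,0,0,-7.9],[0.088,0.274,0.109,0,0,-7.9],[0.088,0.274,0.109,0,0,-7.9],[0.088,0.274,0.109,0,0,-7.9]],
])

```text
time: 19.25
tool_pos: [421.0, 335.2, 30.5]
tcp_rot: [179.9, -0.0, 178.4]
ft_force: [0.0, 0.3, -1.7]
finger_gap: 14.5
```

Run:
```python
from h import *
from bench import sensors
s=sensors.sense(); print(s['tool_pos'],s['tcp_rot'],s['ft_force'],s['wrist_torque'])
```

```text
[420.99785076 335.15969306  30.48143092] [ 1.79925309e+02 -1.28586479e-02  1.78381357e+02] [ 0.01357849  0.29423844 -1.65587787] [ 0.01496883  0.09502547 -0.02226474]
```

Request:
move_arm([
  [[0,0,0.004,0,0,0],[0,0,0.008,0,0,0],[0,0,0.01,0,0,0],[0,0,0.012,0,0,0],[0,0,0.012,0,0,0],[0,0,0.012,0,0,0]],
])

```text
time: 19.85
tool_pos: [420.3, 334.9, 18.0]
tcp_rot: [180.0, -0.1, 178.4]
ft_force: [-2.6, -1.8, 5.2]
finger_gap: 14.2
```

Request:
move_arm([
  [[0,0,0.0005,0,0,0],[0,0,0.0005,0,0,0],[0,0,0.0005,0,0,0]],
])

```text
time: 20.15
tool_pos: [420.3, 334.9, 18.0]
tcp_rot: [180.0, -0.1, 178.4]
ft_force: [-4.8, -3.3, 10.4]
finger_gap: 14.4
```

On the table. Release, then rise.

Request:
move_arm([
  [[0,0,-0.001,0,0,0],[0,0,-0.001,0,0,0],[0,0,-0.001,0,0,0],[0,0,-0.001,0,0,0],[0,0,-0.001,0,0,0],[0,0,-0.001,0,0,0],[0,0,-0.02,0,0,0],[0,0,-0.05,0,0,0],[0,0,-0.09,0,0,0],[0,0,-0.13,0,0,0],[0,0,-0.17,0,0,0],[0,0,-0.2,0,0,0],[0,0,-0.2,0,0,0]],
], grip=1, newtons=40)

```text
time: 21.45
tool_pos: [423.1, 336.4, 223.0]
tcp_rot: [179.7, 0.3, 178.4]
ft_force: [1.0, 0.4, 0.8]
finger_gap: 85.6
```

Run:
```python
from h import *
np.set_printoptions(precision=2,suppress=True)
from bench import sensors
s=sensors.sense(); print(s['tool_pos'],s['tcp_rot'],s['time'])
a=snap('scene','s10');b=snap('side','d10');w=snap('wrist','w10')
crop(a,150,235,40,40,10,'c_blk');crop(b,280,140,40,35,10,'c_blkd')
# target look pose above block (453,-319): target at tool x +50
print(delta(s,[640,20,230],[180,0,170.5]))
```

```text
[423.06 336.4  223.05] [179.67   0.35 178.39] 21.45
(array([-0.23, -0.31, -0.01]), array([0.35, 0.33, 7.89]))
```

View pics/w10.png

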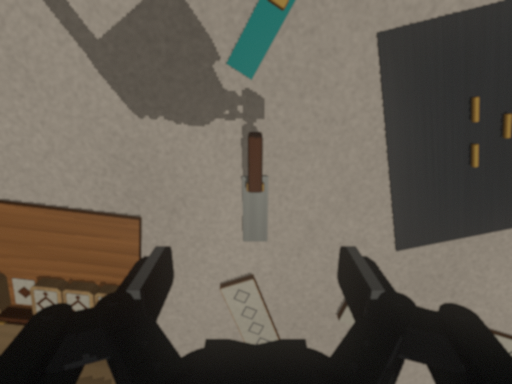

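View pics/c_blk.png

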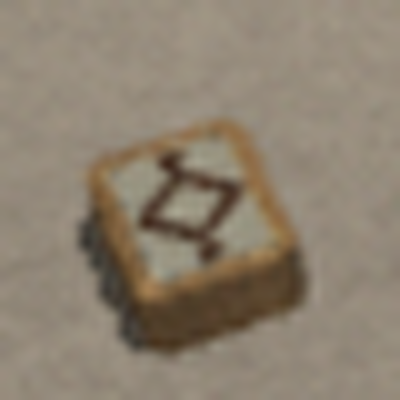

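The scraper lies flat at wrist (255,185), clear of the board. Next, a look at the row and gap from above.

Request:
move_arm([
  [[-0.029,-0.039,-0.002,0,0,1],[-0.058,-0.078,-0.005,0,0,2],[-0.087,-0.117,-0.007,0,0,3],[-0.116,-0.156,-0.01,0,0,4],[-0.145,-0.195,-0.01,0,0,5],[-0.174,-0.234,-0.01,0,0,6],[-0.203,-0.273,-0.01,0,0,7],[-0.22,-0.297,-0.01,0,0,7.9],[-0.23,-0.31,-0.01,0,0,7.9],[-0.23,-0.31,-0.01,0,0,7.9],[-0.23,-0.31,-0.01,0,0,7.9],[-0.23,-0.31,-0.01,0,0,7.9],[-0.23,-0.31,-0.01,0,0,7.9]],
])

```text
time: 22.9
tool_pos: [641.3, 19.9, 226.6]
tcp_rot: [180.0, -0.1, 170.6]
ft_force: [-0.0, 0.5, -0.3]
finger_gap: 85.9
```

Run:
```python
from h import *
from bench import sensors
s=sensors.sense(); print(s['tool_pos'],s['tcp_rot'],s['time'],s['qd'])
w=snap('wrist','w11'); crop(w,135,80,200,130,4,'c_w11')
```

```text
[641.29435366  19.91790408 226.58496292] [ 1.79986561e+02 -9.94962701e-02  1.70606224e+02] 22.9 [-0.17614384 -0.10694374 -0.26964883 -0.09793865  0.00790929 -0.01747717]
```

View pics/w11.png

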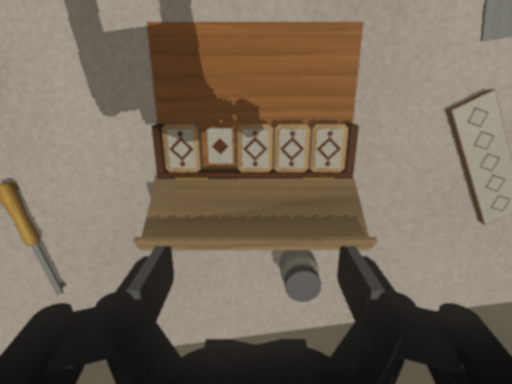

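View pics/c_w11.png

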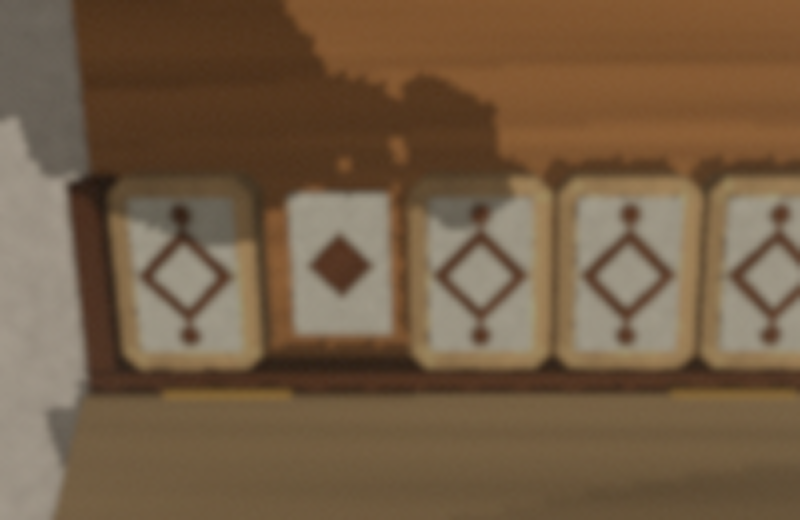

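Run:
```python
from h import *
np.set_printoptions(precision=2,suppress=True)
s=load('w11')
P=lambda x,y:(s,135+(x+.5)/4-.5,80+(y+.5)/4-.5)
def bf(p,c=np.array([582,30.]),yaw=-9.5):
    y=np.radians(yaw);R=np.array([[np.cos(y),np.sin(y)],[-np.sin(y),np.cos(y)]]);return R@(p[:2]-c)
for n,q,z in [('Lnb edge f',P(257,210),32),('Lnb edge b',P(266,345),32),('Rnb edge f',P(409,210),32),('Rnb edge b',P(411,345),32),('slip',P(340,266),12),
  ('slip fl',P(286,194),12),('slip fr',P(391,190),12),('slip bl',P(294,336),12),('slip br',P(393,335),12),
  ('Lblk fl',P(118,178),32),('Lblk b',P(190,368),32),('R1 f',P(480,178),32),('R1 b',P(480,368),32),('diaL',P(186,275),32),('diaR1',P(480,274),32),('diaR2',P(629,273),32)]:
    X=onz(*q,z); print(n,X[:2],bf(X))
for q in [(148,23),(362,23)]: X=onz(s,*q,12);print(X,bf(X))
```

```text
Lnb edge f [593.98 -41.83] [ 23.67 -68.87]
Lnb edge b [635.86 -48.52] [ 66.08 -68.55]
Rnb edge f [601.58   4.1 ] [ 23.59 -22.31]
Rnb edge b [643.39  -3.03] [ 66.   -22.45]
slip [618.01 -23.21] [ 44.29 -46.53]
slip fl [592.36 -35.67] [ 21.06 -63.06]
slip fr [596.64  -2.07] [ 19.73 -29.22]
slip bl [638.54 -43.15] [ 67.84 -62.81]
slip br [643.62 -10.37] [ 67.44 -29.65]
Lblk fl [577.72 -81.31] [  14.15 -110.49]
Lblk b [639.26 -74.18] [ 73.67 -93.3 ]
R1 f [595.66  27.13] [13.95 -0.57]
R1 b [654.42  17.38] [73.51 -0.49]
diaL [609.92 -68.16] [ 43.74 -92.2 ]
diaR1 [624.58  22.33] [43.26 -0.53]
diaR2 [631.86  68.21] [42.87 45.92]
[464.47 -76.11  12.  ] [ -98.41 -124.05]
[504.8  168.15  12.  ] [-98.94 123.51]
```

Gap is at board y ≈ -46 with neighbours 46–48 mm apart, and slip, edges and board corners agree within about 1 mm. Next, the spare block.

Run:
```python
from h import *
from bench import sensors
s=sensors.sense(); print(delta(s,[505,-310,200],[180,0,160]))
```

```text
(array([ 0.0806, -0.3476,  0.0268]), array([ 0.  , -0.09, 10.59]))
```

Request:
move_arm([
  [[0.01,-0.04,0,0,0,1],[0.02,-0.08,0,0,0,2],[0.03,-0.12,0,0,0,4],[0.04,-0.16,0,0,0,5],[0.05,-0.2,0.005,0,0,6],[0.06,-0.24,0.01,0,0,7],[0.066,-0.28,0.016,0,0,8],[0.073,-0.315,0.02,0,0,9],[0.08,-0.348,0.027,0,0,10.6],[0.08,-0.348,0.027,0,0,10.6],[0.08,-0.348,0.027,0,0,10.6],[0.08,-0.348,0.027,0,0,10.6],[0.08,-0.348,0.027,0,0,10.6]],
])

```text
time: 24.25
tool_pos: [506.2, -310.4, 200.1]
tcp_rot: [-180.0, -0.1, 160.0]
ft_force: [0.3, 0.6, 0.0]
finger_gap: 85.6
```

Run:
```python
from h import *
from bench import sensors
s=sensors.sense(); print(s['tool_pos'],s['tcp_rot'],s['time'],s['qd'])
w=snap('wrist','w12')
```

```text
[ 506.16957725 -310.37439968  200.06901481] [-1.79985922e+02 -5.48104660e-02  1.60009894e+02] 24.25 [-0.06872288  0.00534139 -0.0915453  -0.17973696  0.00948733 -0.06849133]
```

View pics/w12.png

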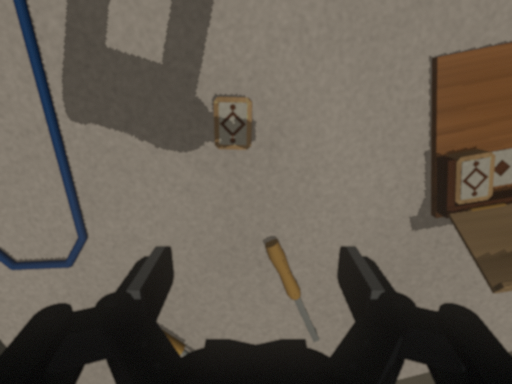

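Spare block at wrist (233,122). It has light wood sides and a paper diamond pattern, and it is the only such block off the board.

Run:
```python
from h import *
w=load('w12'); crop(w,195,80,75,85,8,'c_w12')
```

```text
(no output)
```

View pics/c_w12.png

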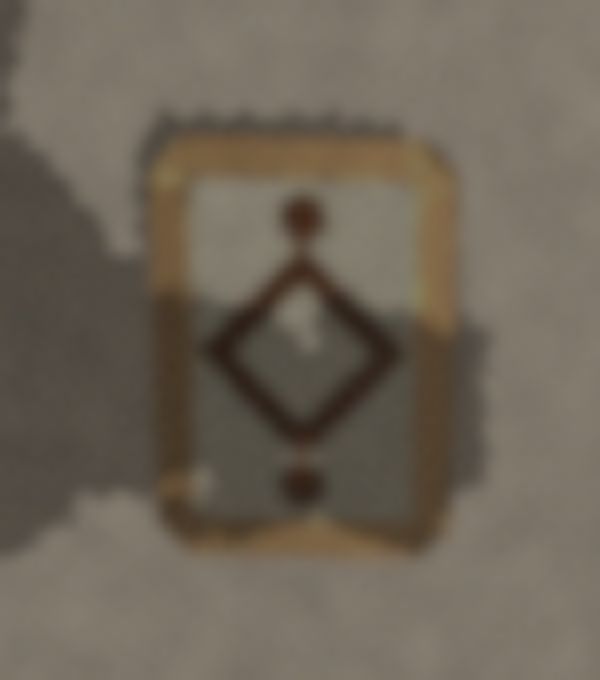

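Run:
```python
from h import *
np.set_printoptions(precision=2,suppress=True)
s=load('w12');a=load('s10')
P=lambda x,y:(s,195+(x+.5)/8-.5,80+(y+.5)/8-.5)
pts=dict(c=(303,352),d1=(302,216),d2=(301,485),lt=(150,190),lb=(160,500),rt=(456,190),rb=(446,500),top=(303,138),bot=(303,552))
for n,p in pts.items(): print(n,onz(*P(*p),20))
ang=lambda p,q:np.degrees(np.arctan2(*(onz(*P(*p),20)-onz(*P(*q),20))[1::-1]))
print('yaw',ang((302,216),(301,485)),ang((150,190),(160,500)),ang((456,190),(446,500)))
print('height', tri([P(303,352),(a,168.75,255.25)]))
from bench import sensors
```

```text
c [ 451.95 -318.49   20.  ]
d1 [ 434.18 -311.67   20.  ]
d2 [ 469.82 -325.81   20.  ]
lt [ 423.46 -330.72   20.  ]
lb [ 464.73 -346.31   20.  ]
rt [ 438.36 -289.75   20.  ]
rb [ 479.25 -306.38   20.  ]
top [ 424.35 -307.66   20.  ]
bot [ 479.23 -329.19   20.  ]
yaw 158.35185887130942 159.30237629535557 157.86039439442348
height (array([ 452.36, -318.2 ,   18.19]), [0.5563425979396652, 0.5563425979394792])
```

Run:
```python
from h import *
from bench import sensors
s=sensors.sense(); print(delta(s,[452,-318.4,50],[180,0,158.4]))
```

```text
(array([ 0.048 , -0.0259,  0.1501]), array([-0.02, -0.06,  1.61]))
```

Request:
move_arm([
  [[0.024,-0.013,0.03,0,0,1],[0.048,-0.026,0.06,0,0,1.6],[0.048,-0.026,0.09,0,0,1.6],[0.048,-0.026,0.12,0,0,1.6],[0.048,-0.026,0.14,0,0,1.6],[0.048,-0.026,0.15,0,0,1.6],[0.048,-0.026,0.15,0,0,1.6],[0.048,-0.026,0.15,0,0,1.6],[0.048,-0.026,0.15,0,0,1.6]],
])

```text
time: 25.2
tool_pos: [452.3, -320.2, 51.4]
tcp_rot: [-179.9, 0.1, 158.3]
ft_force: [-0.5, -0.1, 0.3]
finger_gap: 85.3
```

Run:
```python
from h import *
from bench import sensors
s=sensors.sense(); print(s['tool_pos'],delta(s,[452,-318.4,10],[180,0,158.4]))
```

```text
[ 452.28919362 -320.1834605    51.43827959] (array([0.001 , 0.0016, 0.0414]), array([-0.07,  0.05, -0.09]))
```

Request:
move_arm([
  [[0,0.001,0.01,0,0,0],[0,0.001,0.02,0,0,0],[0,0.001,0.03,0,0,0],[0,0.001,0.037,0,0,0],[0,0.001,0.04,0,0,0],[0,0.001,0.04,0,0,0],[0,0.001,0.04,0,0,0]],
])

```text
time: 25.9
tool_pos: [451.5, -318.7, 9.8]
tcp_rot: [-180.0, -0.1, 158.3]
ft_force: [-0.5, -0.3, -0.1]
finger_gap: 85.7
```

Request:
move_arm([
  [[0,0,0,0,0,0],[0,0,0,0,0,0],[0,0,0,0,0,0],[0,0,0,0,0,0],[0,0,0,0,0,0],[0,0,0,0,0,0],[0,0,0,0,0,0]],
], grip=0, newtons=30)

```text
time: 26.6
tool_pos: [451.4, -318.5, 9.6]
tcp_rot: [-180.0, -0.1, 158.3]
ft_force: [0.4, -0.0, 0.3]
finger_gap: -0.1
```

Run:
```python
from h import *
from bench import sensors
s=sensors.sense(); print(s['tool_pos'],s['tcp_rot'],s['ft_force'],s['finger_gap'])
snap('wrist','w13')
t=np.array([582,30])-35*np.array([.9863,-.165])-45.7*np.array([.165,.9863]);print(t)
print(delta(s,[*t,100],[180,0,170.5]),delta(s,[*t,40],[180,0,170.5]))
```

```text
[ 451.37311589 -318.47736939    9.64102509] [-1.79980874e+02 -1.00691208e-01  1.58296308e+02] [ 0.38614081 -0.03052996  0.29760666] -0.13582177012832292
[539.939    -9.29891]
(array([ 0.0322,  0.32  , -0.0904]), array([-1.00e-02, -1.00e-01, -1.22e+01])) (array([ 0.0321,  0.32  , -0.0304]), array([-1.00e-02, -1.00e-01, -1.22e+01]))
```

View pics/w13.png

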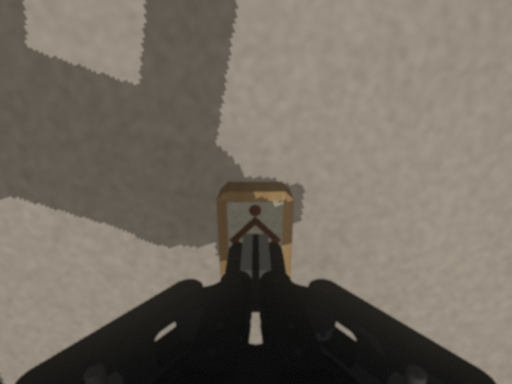

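The fingers shut on nothing (gap -0.1), and the block is still visible at (255,225). I'll check where it is relative to the fingers.

Run:
```python
from h import *
np.set_printoptions(precision=1,suppress=True)
s=load('w13'); crop(s,195,160,130,130,5,'c_w13')
for z in (20,0): print(onz(s,255,210,z),onz(s,219,190,z),onz(s,292,190,z))
print(proj(s,[452,-318.4,20]),proj(s,[434.2,-311.7,20]),proj(s,[451.4,-318.5,2]),proj(s,[451.4,-318.5,21]))
a=snap('scene','s13');b=snap('side','d13'); crop(a,140,215,70,70,8,'c_s13');crop(b,260,120,80,70,8,'c_d13')
```

```text
[ 434.5 -311.6   20. ] [ 415.9 -325.8   20. ] [ 431. -288.   20.]
[ 442.2 -314.7    0. ] [ 421.1 -330.8    0. ] [ 438.2 -288.     0. ]
[255.3 239.4] [254.7 209.6] [254.8 225.4] [254.8 239.4]
```

View pics/c_w13.png

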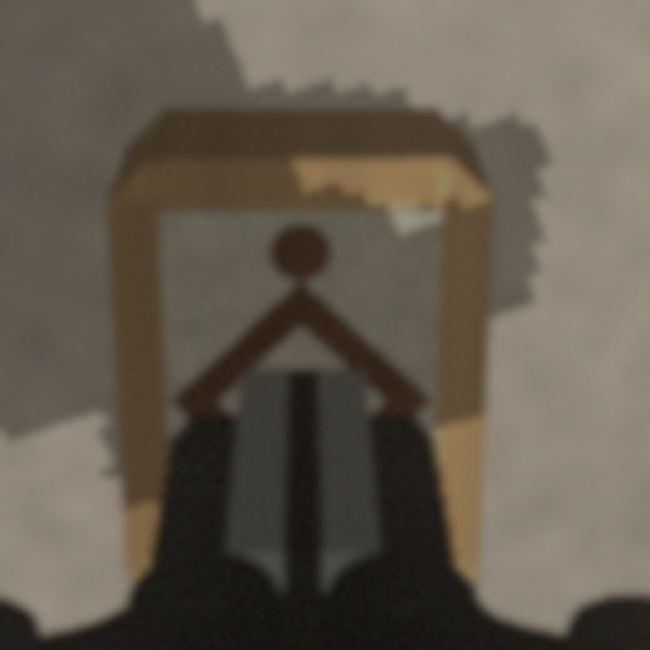

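View pics/c_s13.png

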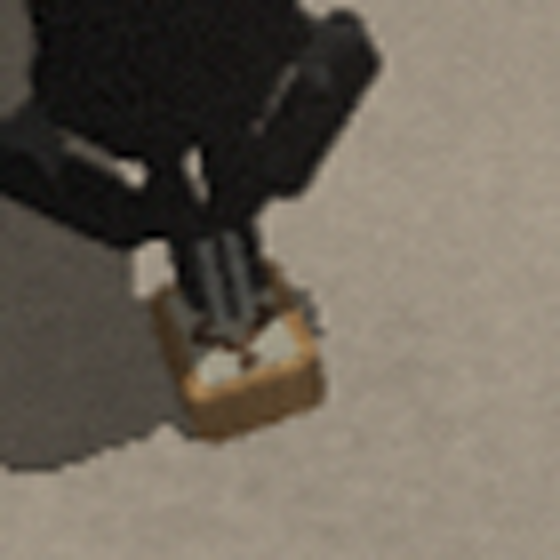

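View pics/c_d13.png

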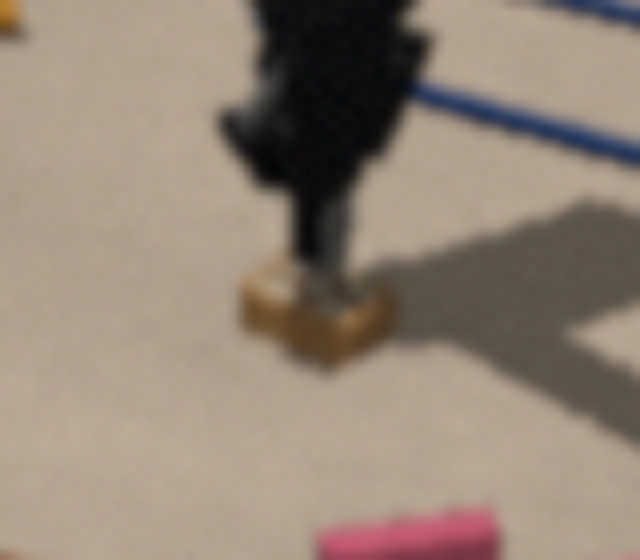

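Run:
```python
from h import *
np.set_printoptions(precision=1,suppress=True)
s=load('w13')
for off in (11,0):
  for z in (0,10,15,20,25,30): print(off,z,proj(s,[451.4-.93*off,-318.5+.37*off,z]))
w=load('w1b'); 
C=-s['R'].T@s['t'];R0=Rt([-179.98,-.1,158.3]);print(R0.T@(C-np.array([451.37,-318.48,9.64])))
a=load('s13');b=load('d13')
A=lambda x,y:(a,140+(x+.5)/8-.5,215+(y+.5)/8-.5)
B=lambda x,y:(b,260+(x+.5)/8-.5,120+(y+.5)/8-.5)
# lowest point of fingers
print(tri([A(242,335),B(330,300)]), onz(*A(242,335),20))
```

```text
11 0 [254.8 208.5]
11 10 [254.8 214.7]
11 15 [254.8 218. ]
11 20 [254.7 221.5]
11 25 [254.7 225.3]
11 30 [254.7 229.2]
0 0 [254.8 224.1]
0 10 [254.8 230.9]
0 15 [254.8 234.6]
0 20 [254.8 238.6]
0 25 [254.8 242.7]
0 30 [254.7 247.1]
[  81.3    0.1 -162.7]
(array([ 448.6, -316.4,   12.4]), [3.646639290671101, 3.6466392906708642]) [ 460.2 -319.7   20. ]
```

The fingertips sit above the block's 20 mm top although the TCP reads 9.6, so they reach less far than I assumed. I'll probe the block top gently to calibrate this.

Request:
move_arm([
  [[0,0,0.001,0,0,0],[0,0,0.002,0,0,0],[0,0,0.002,0,0,0]],
])

```text
time: 27.05
tool_pos: [451.2, -318.4, 7.4]
tcp_rot: [-180.0, -0.1, 158.3]
ft_force: [-1.4, 0.6, 0.1]
finger_gap: 0.4
```

Request:
move_arm([
  [[0,0,0.001,0,0,0],[0,0,0.002,0,0,0],[0,0,0.002,0,0,0]],
])

```text
time: 27.35
tool_pos: [451.3, -318.4, 5.4]
tcp_rot: [-180.0, -0.1, 158.3]
ft_force: [0.4, -0.1, 0.2]
finger_gap: -0.1
```

Run:
```python
from h import *
s=snap('wrist','w14'); crop(s,195,160,130,130,5,'c_w14')
b=snap('side','d14'); crop(b,260,120,80,70,8,'c_d14')
```

```text
(no output)
```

View pics/c_w14.png

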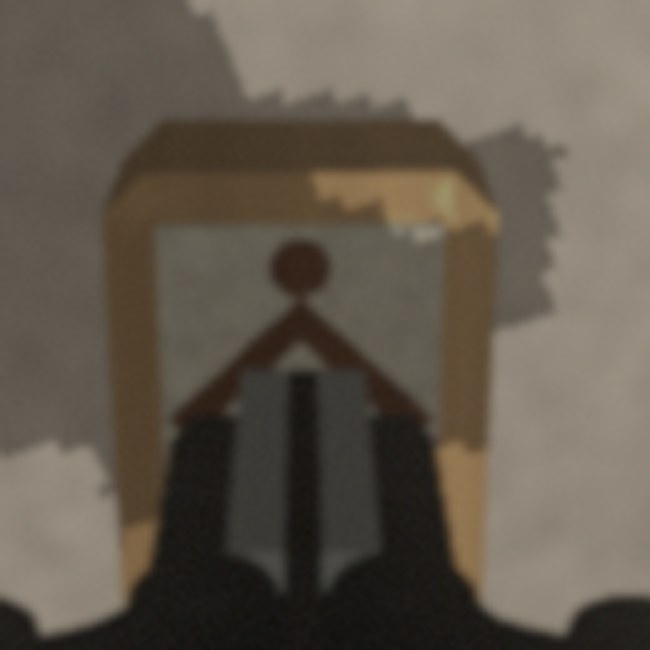

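View pics/c_d14.png

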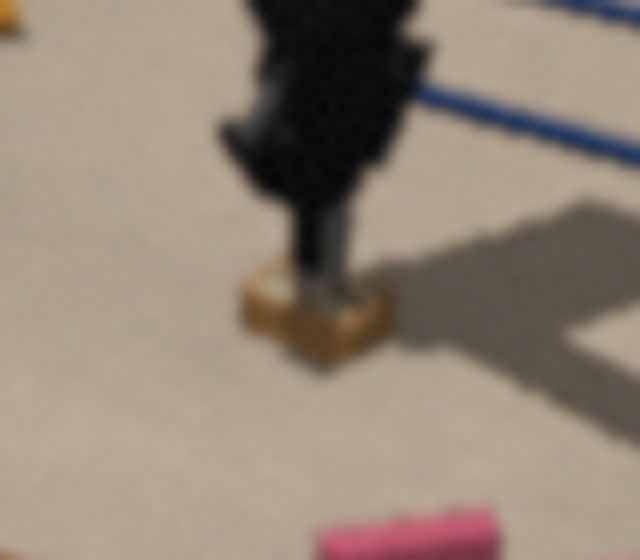

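Request:
move_arm([
  [[0,0,0.001,0,0,0],[0,0,0.002,0,0,0],[0,0,0.003,0,0,0],[0,0,0.003,0,0,0]],
])

```text
time: 27.85
tool_pos: [451.2, -318.4, 2.4]
tcp_rot: [-180.0, -0.1, 158.3]
ft_force: [0.2, -0.5, -0.5]
finger_gap: 0.1
```

Request:
move_arm([
  [[0,0,0.001,0,0,0],[0,0,0.002,0,0,0],[0,0,0.003,0,0,0],[0,0,0.003,0,0,0]],
])

```text
time: 28.25
tool_pos: [451.2, -318.4, -0.6]
tcp_rot: [-180.0, -0.1, 158.3]
ft_force: [0.3, 0.1, -0.1]
finger_gap: 0.2
```

Request:
move_arm([
  [[0,0,0.001,0,0,0],[0,0,0.002,0,0,0],[0,0,0.003,0,0,0],[0,0,0.003,0,0,0]],
])

```text
time: 28.65
tool_pos: [451.6, -318.7, -0.8]
tcp_rot: [-180.0, -0.1, 158.3]
ft_force: [-9.6, 7.7, 24.4]
finger_gap: -0.1
```

Request:
move_arm([
  [[0,0,0.001,0,0,0],[0,0,0.002,0,0,0],[0,0,0.003,0,0,0],[0,0,0.003,0,0,0]],
])

```text
time: 29.05
tool_pos: [451.7, -318.9, -1.0]
tcp_rot: [-180.0, -0.1, 158.3]
ft_force: [-21.8, 16.9, 52.3]
finger_gap: 0.2
```

The contact came at TCP z ≈ -0.6, so shut fingertips are about 20.6 mm behind the TCP, not 8 mm ahead. That second step pressed harder (52 N) than I wanted, so I'm backing off now.

Request:
move_arm([
  [[0,0,-0.006,0,0,0],[0,0,-0.02,0,0,0],[0,0,-0.04,0,0,0],[0,0,-0.05,0,0,0],[0,0,-0.05,0,0,0],[0,0,-0.05,0,0,0],[0,0,-0.05,0,0,0]],
], grip=1)

```text
time: 29.75
tool_pos: [450.8, -318.0, 42.5]
tcp_rot: [180.0, -0.2, 158.3]
ft_force: [-0.0, 0.5, -0.3]
finger_gap: 85.1
```

Run:
```python
from h import *
from bench import sensors
np.set_printoptions(precision=2,suppress=True)
st=sensors.sense(); print(st['tool_pos'],st['tcp_rot'],st['ft_force'],st['time'],st['finger_gap'])
s=snap('wrist','w15')
```

```text
[ 450.81 -317.97   42.54] [179.99  -0.19 158.29] [-0.03  0.52 -0.3 ] 29.75 85.12666109424617
```

View pics/w15.png

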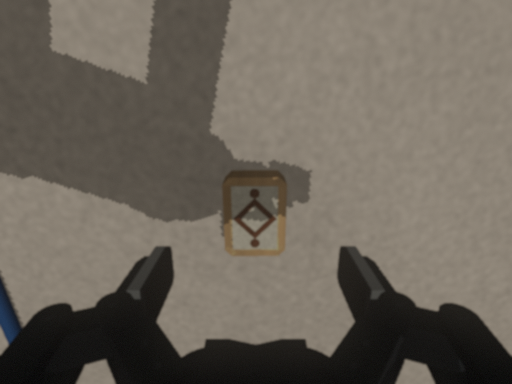

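Run:
```python
from h import *
from bench import sensors
np.set_printoptions(precision=2,suppress=True)
st=sensors.sense();s=load('w15');crop(s,210,160,90,105,6,'c_w15')
X=onz(s,255,217.5,20);print(X,onz(s,254.7,193.5,20),onz(s,254.7,243,20))
print(delta(st,[X[0],X[1],5],[180,0,158.4]))
```

```text
[ 451.78 -318.2    20.  ] [ 435.18 -311.81   20.  ] [ 470.32 -325.82   20.  ]
(array([-0.  ,  0.  ,  0.04]), array([ 0.02, -0.21, -0.11]))
```

View pics/c_w15.png

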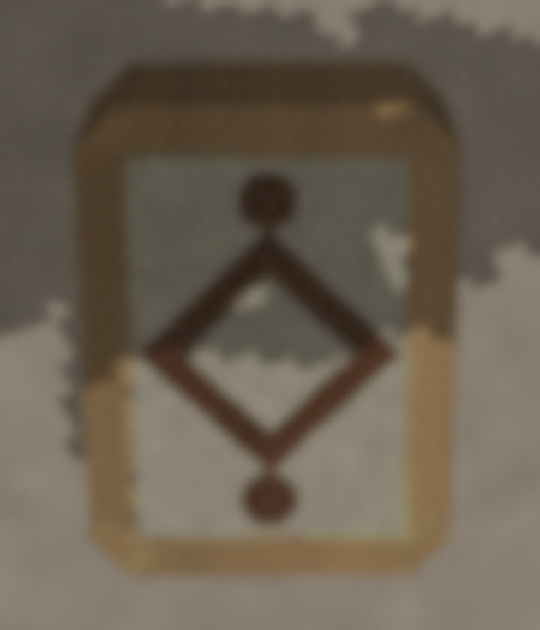

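The block is unmoved. Descending open to TCP z ≈ -20.

Request:
move_arm([
  [[0,0,0.015,0,0,0],[0,0,0.03,0,0,0],[0,0,0.045,0,0,0],[0,0,0.053,0,0,0],[0,0,0.058,0,0,0],[0,0,0.062,0,0,0],[0,0,0.062,0,0,0],[0,0,0.062,0,0,0]],
])

```text
time: 30.6
tool_pos: [451.7, -318.8, -17.9]
tcp_rot: [-180.0, -0.1, 158.3]
ft_force: [-0.2, -0.3, 0.6]
finger_gap: 85.3
```

Request:
move_arm([
  [[0,0,0,0,0,0],[0,0,0,0,0,0],[0,0,0,0,0,0],[0,0,0,0,0,0],[0,0,0,0,0,0],[0,0,0,0,0,0]],
], grip=0, newtons=30)

```text
time: 31.2
tool_pos: [451.7, -318.8, -17.8]
tcp_rot: [-180.0, -0.1, 158.3]
ft_force: [0.1, 0.3, 5.8]
finger_gap: 42.9
```

Gripped at 42.9 mm. Now lift and carry it to the staging point, board x = -35 and y = -46.

Run:
```python
from h import *
from bench import sensors
np.set_printoptions(precision=4,suppress=True)
st=sensors.sense()
print(delta(st,[539.9,-9.3,60],[180,0,170.5]))
```

```text
(array([ 0.0326,  0.3201, -0.078 ]), array([ -0.03,  -0.06, -12.21]))
```

Request:
move_arm([
  [[0,0,-0.01,0,0,0],[0,0,-0.03,0,0,0],[0,0,-0.055,0,0,0],[0.003,0.03,-0.078,0,0,-1],[0.006,0.06,-0.078,0,0,-2],[0.009,0.09,-0.078,0,0,-4],[0.012,0.12,-0.078,0,0,-5],[0.015,0.15,-0.078,0,0,-6],[0.018,0.18,-0.078,0,0,-7],[0.021,0.21,-0.078,0,0,-8],[0.024,0.24,-0.078,0,0,-9],[0.027,0.27,-0.078,0,0,-10],[0.03,0.295,-0.078,0,0,-11],[0.032,0.313,-0.078,0,0,-12.2],[0.0325,0.32,-0.078,0,0,-12.2],[0.0325,0.32,-0.078,0,0,-12.2],[0.0325,0.32,-0.078,0,0,-12.2],[0.0325,0.32,-0.078,0,0,-12.2],[0.0325,0.32,-0.078,0,0,-12.2]],
])

```text
time: 33.1
tool_pos: [539.4, -10.1, 59.6]
tcp_rot: [-180.0, -0.1, 170.4]
ft_force: [-1.2, -0.4, -0.4]
finger_gap: 43.4
```

Run:
```python
from h import *
from bench import sensors
np.set_printoptions(precision=4,suppress=True)
st=sensors.sense(); print(st['tool_pos'],st['tcp_rot'],st['ft_force'],st['finger_gap'],st['time'])
print(delta(st,[539.9,-9.3,-5],[180,0,170.5]))
b=snap('side','d16');crop(b,160,120,120,120,5,'c_d16')
```

```text
[539.4475 -10.0811  59.5761] [-179.9917   -0.1062  170.4162] [-1.1958 -0.4158 -0.4424] 43.421448853979726 33.1
(array([-0.0004,  0.0009,  0.0646]), array([-0.01, -0.11, -0.08]))
```

View pics/c_d16.png

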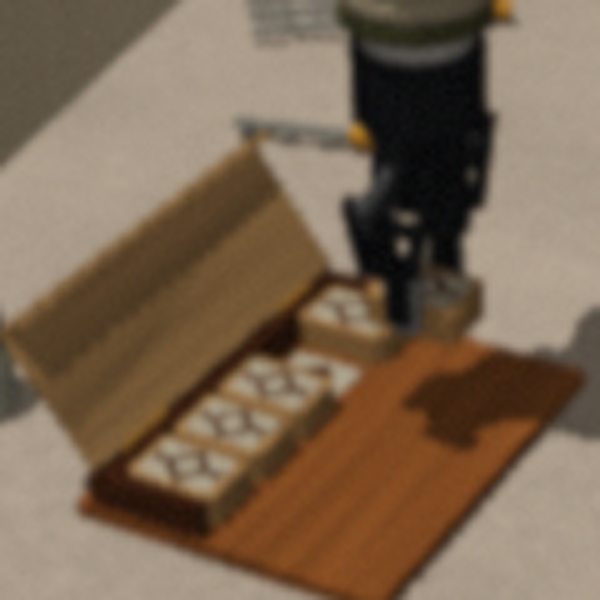

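Request:
move_arm([
  [[0,0.001,0.015,0,0,0],[0,0.001,0.03,0,0,0],[0,0.001,0.045,0,0,0],[0,0.001,0.055,0,0,0],[0,0.001,0.06,0,0,0],[0,0.001,0.063,0,0,0],[0,0.001,0.0635,0,0,0],[0,0.001,0.0635,0,0,0],[0,0.001,0.0635,0,0,0]],
])

```text
time: 34.05
tool_pos: [540.3, -8.2, -3.2]
tcp_rot: [180.0, -0.0, 170.5]
ft_force: [0.9, -0.6, -0.8]
finger_gap: 43.1
```

Request:
move_arm([
  [[0,0,0.001,0,0,0],[0,0,0.002,0,0,0],[0,0,0.002,0,0,0],[0,0,0.002,0,0,0]],
])

```text
time: 34.45
tool_pos: [539.8, -8.2, -5.8]
tcp_rot: [-180.0, -0.1, 170.5]
ft_force: [1.1, -0.4, -0.3]
finger_gap: 43.2
```

Request:
move_arm([
  [[0,-0.001,0,0,0,0],[0,-0.001,0.0005,0,0,0],[0,-0.001,0.0005,0,0,0],[0,-0.001,0.0005,0,0,0]],
])

```text
time: 34.85
tool_pos: [539.6, -9.3, -5.8]
tcp_rot: [-180.0, -0.1, 170.5]
ft_force: [-2.9, -0.2, 5.7]
finger_gap: 43.2
```

Request:
move_arm([
  [[0,0,0,0,0,0],[0,0,0,0,0,0],[0,0,0,0,0,0],[0,0,0,0,0,0],[0,0,-0.02,0,0,0],[0,0,-0.05,0,0,0],[0,0,-0.09,0,0,0],[-0.02,0,-0.13,0,0,0],[-0.06,0,-0.17,0,0,0],[-0.08,0,-0.2,0,0,0],[-0.08,0,-0.2,0,0,0],[-0.08,0,-0.2,0,0,0],[-0.08,0,-0.2,0,0,0],[-0.08,0,-0.2,0,0,0]],
], grip=1)

```text
time: 36.25
tool_pos: [617.1, -22.2, 191.4]
tcp_rot: [-180.0, -0.3, 170.5]
ft_force: [-0.1, 0.1, -0.0]
finger_gap: 85.3
```

Run:
```python
from h import *
from bench import sensors
st=sensors.sense(); print(st['tool_pos'],st['tcp_rot'],st['time'],st['qd'])
s=snap('wrist','w17'); crop(s,130,40,190,150,4,'c_w17')
```

```text
[617.1266415  -22.17778965 191.38294341] [-179.99185243   -0.30089924  170.50176013] 36.25 [ 0.01859715 -0.16344413 -0.07965284 -0.00326034  0.12411055 -0.02862567]
```

View pics/c_w17.png

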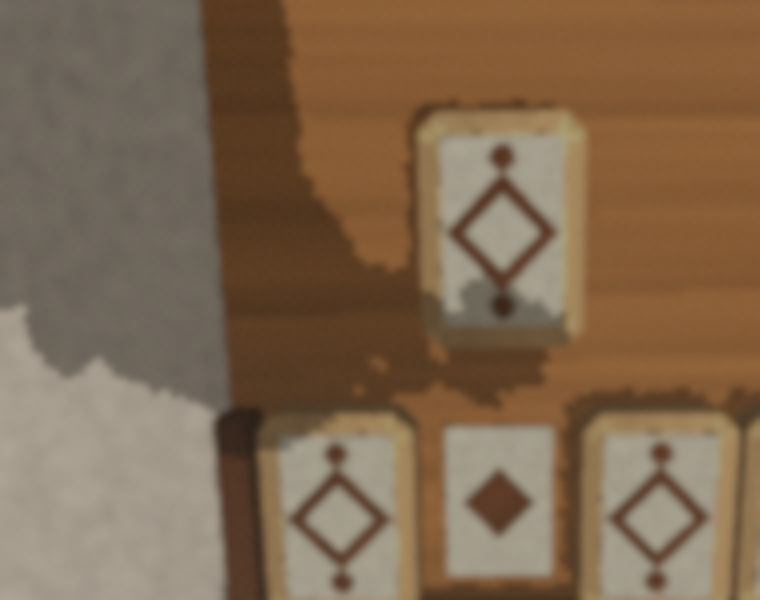

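Run:
```python
from h import *
np.set_printoptions(precision=2,suppress=True)
s=load('w17')
P=lambda x,y:(s,130+(x+.5)/4-.5,40+(y+.5)/4-.5)
y=np.radians(-9.5);R=np.array([[np.cos(y),np.sin(y)],[-np.sin(y),np.cos(y)]]);bf=lambda p:R@(p[:2]-[582,30.])
for n,p in dict(c=(502,233),d1=(502,157),d2=(502,305),diaL=(340,519),diaR=(658,518),Lr=(417,470),Rl=(581,470),top=(502,112),slip=(498,502)).items():
    print(n,bf(onz(*P(*p),12 if n=='slip' else 32)))
from bench import sensors
st=sensors.sense()
t=np.array([582,30])-120*np.array([.9863,-.165])-45.7*np.array([.165,.9863]);print(t,delta(st,[*t,150],[180,0,170.5]),delta(st,[*t,30],[180,0,170.5]))
```

```text
c [-34.3 -45.5]
d1 [-53.22 -45.5 ]
d2 [-15.68 -45.49]
diaL [ 44.1  -92.12]
diaR [43.81 -0.59]
Lr [ 29.79 -69.62]
Rl [ 29.79 -23.06]
top [-64.08 -45.5 ]
slip [ 43.82 -46.7 ]
[456.1    4.73] (array([ 0.16, -0.  ,  0.04]), array([-0.01, -0.27,  0.  ])) (array([ 0.16, -0.  ,  0.16]), array([-0.01, -0.27,  0.  ]))
```

Staged at board (-34, -45.5), square to the gap and 20 mm clear of the row. I'll push with the fingers about 14 mm apart, giving two contacts on the rear face.

Run:
```python
from h import *
from bench import sensors
np.set_printoptions(precision=4,suppress=True)
st=sensors.sense()
t=np.array([582,30])-106*np.array([.9863,-.165])-46.3*np.array([.165,.9863]);print(t,delta(st,[*t,150],[180,0,170.5]),delta(st,[*t,5],[180,0,170.5]))
```

```text
[469.8127   1.8243] (array([ 0.1492, -0.0006,  0.0424]), array([-0.01, -0.27,  0.  ])) (array([ 0.1485, -0.0006,  0.1874]), array([-0.01, -0.27,  0.  ]))
```

Request:
move_arm([
  [[0.04,0,0,0,0,0],[0.08,0,0,0,0,0],[0.12,-0.0005,0,0,0,0],[0.148,-0.0005,0.02,0,0,0],[0.148,-0.0005,0.06,0,0,0],[0.148,-0.0005,0.1,0,0,0],[0.148,-0.0005,0.13,0,0,0],[0.148,-0.0005,0.16,0,0,0],[0.148,-0.0005,0.175,0,0,0],[0.148,-0.0005,0.18,0,0,0],[0.148,-0.0005,0.18,0,0,0],[0.148,-0.0005,0.18,0,0,0],[0.148,-0.0005,0.18,0,0,0]],
], grip=0.165)

```text
time: 37.6
tool_pos: [473.5, 1.4, 15.0]
tcp_rot: [180.0, 0.0, 170.5]
ft_force: [0.1, -0.1, 0.5]
finger_gap: 14.2
```

Run:
```python
from h import *
from bench import sensors
np.set_printoptions(precision=4,suppress=True)
st=sensors.sense(); print(st['tool_pos'],st['tcp_rot'],st['finger_gap'],st['time'])
t=np.array([582,30])-106*np.array([.9863,-.165])-46.3*np.array([.165,.9863]);print(delta(st,[*t,-5],[180,0,170.5]))
w=snap('wrist','w18');b=snap('side','d18');crop(b,180,110,120,120,5,'c_d18')
```

```text
[473.5266   1.4288  15.0457] [179.9927   0.0331 170.4958] 14.22643299942341 37.6
(array([ 0.0037, -0.0002,  0.02  ]), array([ 0.01,  0.03, -0.  ]))
```

View pics/c_d18.png

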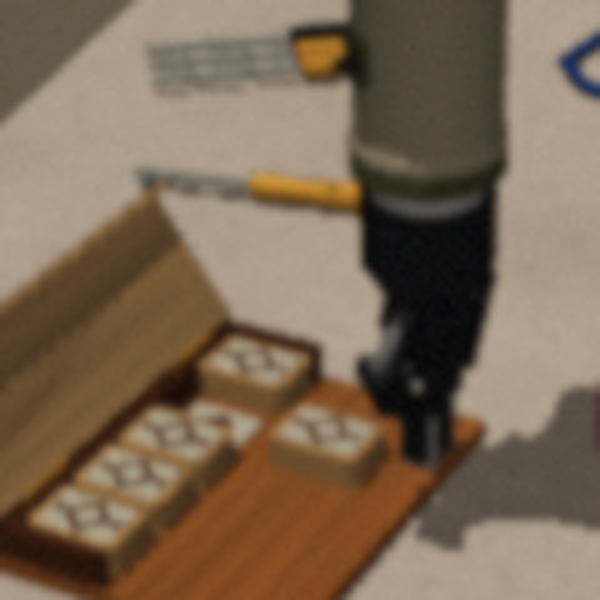

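Request:
move_arm([
  [[0,0,0.008,0,0,0],[0,0,0.014,0,0,0],[0,0,0.018,0,0,0],[0,0,0.02,0,0,0],[0,0,0.02,0,0,0],[0,0,0.02,0,0,0]],
])

```text
time: 38.3
tool_pos: [472.3, 1.5, -6.3]
tcp_rot: [-180.0, -0.1, 170.5]
ft_force: [-0.2, 0.3, 0.9]
finger_gap: 14.3
```

Run:
```python
from h import *
from bench import sensors
np.set_printoptions(precision=4,suppress=True)
st=sensors.sense(); print(st['tool_pos'],st['tcp_rot'],st['ft_force'],st['finger_gap'])
b=snap('side','d19');crop(b,220,130,80,80,7,'c_d19')
R=np.array([[.9863,-.165],[.165,.9863]]);print(R@(st['tool_pos'][:2]-[582,30]))
```

```text
[472.345    1.5487  -6.3119] [-179.9986   -0.1084  170.4935] [-0.2438  0.2544  0.8979] 14.331045995325335
[-103.4582  -46.1546]
```

View pics/c_d19.png

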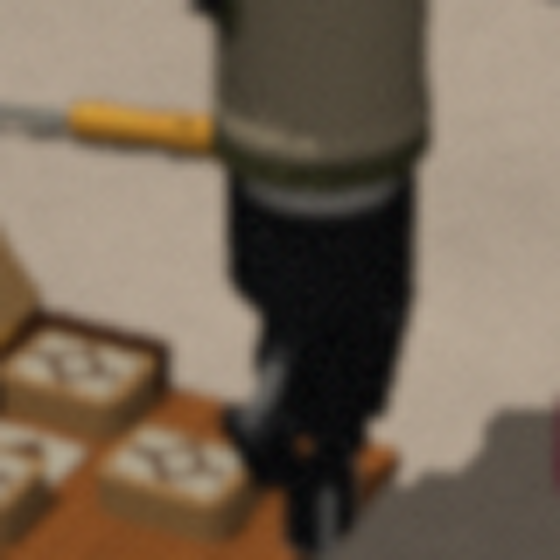

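Request:
move_arm([
  [[-0.006,0,0,0,0,0],[-0.012,0,0,0,0,0],[-0.018,0,0,0,0,0],[-0.022,0,0,0,0,0],[-0.026,0,0,0,0,0],[-0.03,0,0,0,0,0],[-0.034,0,0,0,0,0],[-0.038,0,0,0,0,0],[-0.042,0,0,0,0,0],[-0.042,0,0,0,0,0]],
])

```text
time: 39.35
tool_pos: [514.4, -5.5, -6.2]
tcp_rot: [180.0, -0.1, 170.5]
ft_force: [0.2, 0.0, -0.6]
finger_gap: 14.5
```

Run:
```python
from h import *
from bench import sensors
np.set_printoptions(precision=4,suppress=True)
st=sensors.sense(); print(st['tool_pos'],st['tcp_rot'],st['ft_force'],st['finger_gap'],st['time'])
b=snap('side','d20');crop(b,190,140,90,80,7,'c_d20');a=snap('scene','s20');crop(a,240,170,90,80,7,'c_s20')
R=np.array([[.9863,-.165],[.165,.9863]]);print(R@(st['tool_pos'][:2]-[582,30]))
```

```text
[514.4085  -5.5185  -6.2422] [179.9988  -0.0695 170.489 ] [ 0.2036  0.0094 -0.562 ] 14.54042714521413 39.35
[-60.805  -46.1845]
```

View pics/c_d20.png

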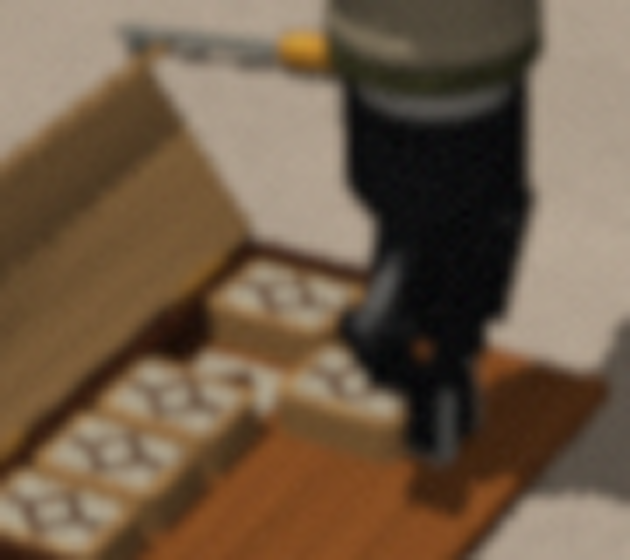

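View pics/c_s20.png

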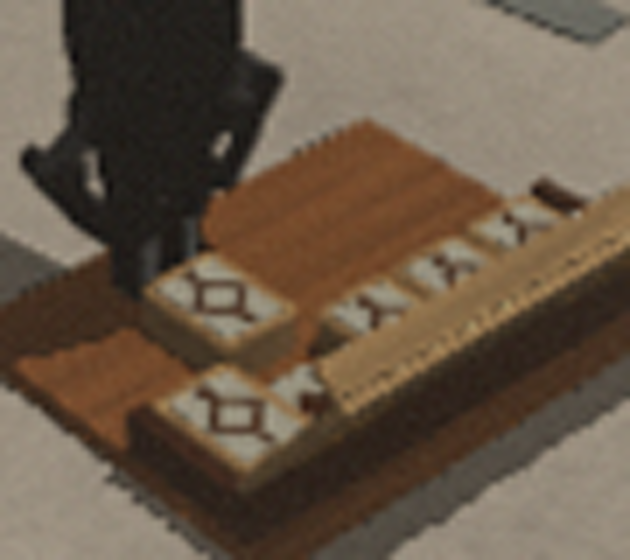

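The fingers push the block squarely. Continuing into the gap.

Request:
move_arm([
  [[-0.004,0,0,0,0,0],[-0.008,0,0,0,0,0],[-0.012,0,0,0,0,0],[-0.016,0,0,0,0,0],[-0.02,0,0,0,0,0],[-0.024,0,0,0,0,0],[-0.028,0,0,0,0,0],[-0.032,0,0,0,0,0],[-0.036,0,0,0,0,0],[-0.04,0,0,0,0,0],[-0.044,0,0,0,0,0],[-0.048,0,0,0,0,0],[-0.052,0,0,0,0,0],[-0.052,0,0,0,0,0]],
])

```text
time: 40.85
tool_pos: [565.8, -14.1, -6.3]
tcp_rot: [180.0, -0.1, 170.5]
ft_force: [0.9, 0.1, 0.9]
finger_gap: 14.1
```

Run:
```python
from h import *
from bench import sensors
np.set_printoptions(precision=4,suppress=True)
st=sensors.sense(); print(st['tool_pos'],st['tcp_rot'],st['ft_force'],st['finger_gap'],st['time'])
b=snap('side','d21');crop(b,180,140,90,80,7,'c_d21');a=snap('scene','s21');crop(a,240,170,90,80,7,'c_s21')
R=np.array([[.9863,-.165],[.165,.9863]]);print(R@(st['tool_pos'][:2]-[582,30]))
```

```text
[565.7587 -14.1153  -6.311 ] [179.9983  -0.0633 170.4902] [0.9082 0.0936 0.9021] 14.12659905920477 40.85
[ -8.7397 -46.1908]
```

View pics/c_d21.png

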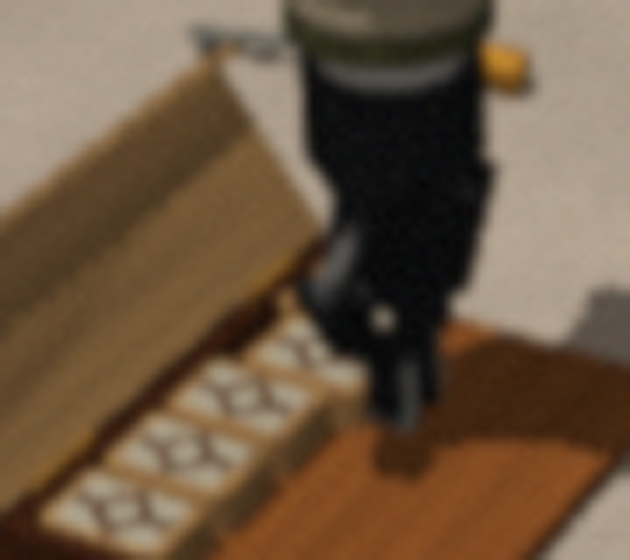

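View pics/c_s21.png

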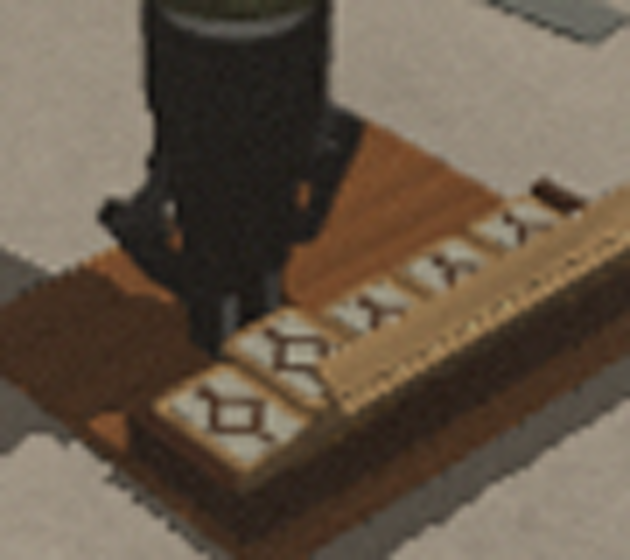

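It has entered cleanly, with about 10–12 mm left. Going slowly.

Request:
move_arm([
  [[-0.002,0,0,0,0,0],[-0.004,0,0,0,0,0],[-0.006,0,0,0,0,0],[-0.008,0,0,0,0,0],[-0.0095,0,0,0,0,0],[-0.0095,0,0,0,0,0],[-0.0095,0,0,0,0,0]],
])

```text
time: 41.65
tool_pos: [574.5, -15.6, -6.5]
tcp_rot: [-180.0, -0.1, 170.5]
ft_force: [0.9, 0.0, -0.1]
finger_gap: 14.1
```

Request:
move_arm([
  [[-0.001,0,0,0,0,0],[-0.002,0,0,0,0,0],[-0.002,0,0,0,0,0]],
])

```text
time: 41.95
tool_pos: [576.5, -15.9, -6.5]
tcp_rot: [180.0, -0.1, 170.5]
ft_force: [0.2, 0.0, 0.3]
finger_gap: 13.8
```

Request:
move_arm([
  [[-0.001,0,0,0,0,0],[-0.002,0,0,0,0,0],[-0.002,0,0,0,0,0]],
])

```text
time: 42.25
tool_pos: [577.1, -16.0, -6.8]
tcp_rot: [-180.0, -0.3, 170.5]
ft_force: [-5.4, 0.6, 5.1]
finger_gap: 13.9
```

Resistance came at TCP board x ≈ +2.8, where the block should meet the back fence. One more gentle press, then retreat and look.

Request:
move_arm([
  [[-0.001,0,0,0,0,0],[-0.001,0,0,0,0,0],[-0.001,0,0,0,0,0]],
])

```text
time: 42.55
tool_pos: [577.1, -15.9, -7.1]
tcp_rot: [-180.0, -0.4, 170.5]
ft_force: [-10.3, 1.5, 7.2]
finger_gap: 13.9
```

Request:
move_arm([
  [[0.003,0,0,0,0,0],[0.01,0,0,0,0,0],[0.03,0,0,0,0,0],[0.05,0,-0.02,0,0,0],[0.05,0,-0.06,0,0,0],[0.04,0,-0.1,0,0,0],[0.01,0,-0.15,0,0,0],[-0.03,0,-0.19,0,0,0],[-0.05,0.02,-0.21,0,0,0],[-0.05,0.03,-0.22,0,0,0],[-0.05,0.03,-0.22,0,0,0],[-0.05,0.03,-0.22,0,0,0],[-0.05,0.03,-0.22,0,0,0],[-0.05,0.03,-0.22,0,0,0]],
], grip=1)

```text
time: 43.95
tool_pos: [632.6, 4.5, 211.8]
tcp_rot: [-180.0, -0.3, 170.5]
ft_force: [0.1, 0.4, -0.3]
finger_gap: 85.2
```

Run:
```python
from h import *
from bench import sensors
st=sensors.sense(); print(st['tool_pos'],st['tcp_rot'],st['time'],st['qd'])
s=snap('wrist','w22'); crop(s,120,80,200,130,4,'c_w22')
snap('side','d22'); snap('scene','s22')
```

```text
[632.56084908   4.52091465 211.7710785 ] [-179.97693145   -0.25235773  170.46774147] 43.95 [-0.02608681  0.00397172 -0.86617324  0.12519241  0.19335143  0.02184568]
```

View pics/w22.png

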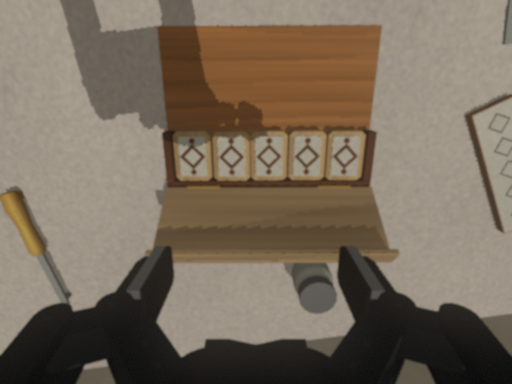

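View pics/c_w22.png

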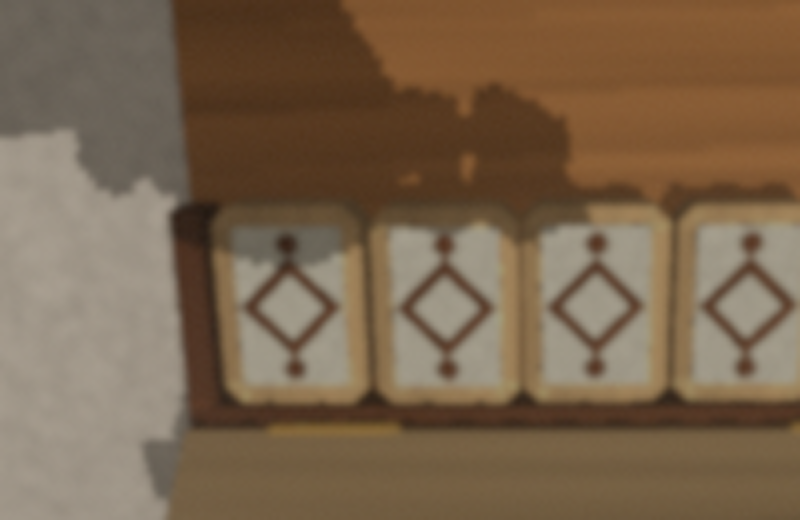

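View pics/s22.png

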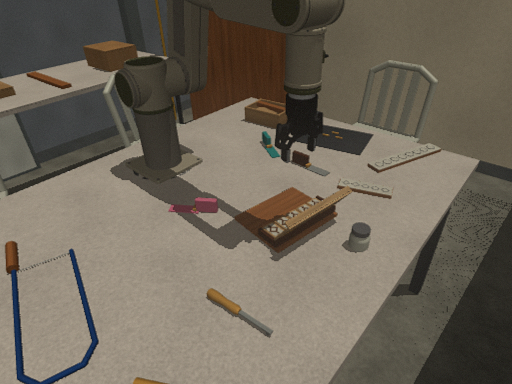

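The row is full and looks flush. I'll check the numbers and compare the neighbours with before.

Run:
```python
from h import *
np.set_printoptions(precision=2,suppress=True)
s=load('w22')
P=lambda x,y:(s,120+(x+.5)/4-.5,80+(y+.5)/4-.5)
y=np.radians(-9.5);R=np.array([[np.cos(y),np.sin(y)],[-np.sin(y),np.cos(y)]]);bf=lambda p:R@(p[:2]-[582,30.])
for n,p in dict(L=(292,306),new=(447,307),new_d1=(445,244),new_d2=(448,369),R1=(596,306),R2=(749,306),Lf=(288,206),newf=(445,206),R1f=(597,206)).items(): print(n,bf(onz(*P(*p),32)))
```

```text
L [ 43.73 -92.03]
new [ 44.06 -45.3 ]
new_d1 [ 25.12 -45.4 ]
new_d2 [ 63.35 -45.51]
R1 [43.78 -0.36]
R2 [43.8  45.78]
Lf [ 13.98 -91.16]
newf [ 14.  -45.1]
R1f [14.03 -0.49]
```

```bash
python3 -c "
from bench import hand_in
print(hand_in())"
```

```text
the job is handed in; nothing more can be done
None
```

The job is done and handed in at about 44 s.

**What I did**
- I gripped the dark wooden scraper, slid its blade under the cover's lip and levered the cover past upright. It fell open and stayed open.
- I laid the scraper flat on the table near where it started, clear of the board.
- I set the spare block on the bare front of the board, square to the gap at y = -46 and 20 mm clear of the row. I let go, then pushed it in with two fingertips until it met the back fence.

**Last checks**
- **Spare block:** its front and centre are in line with its neighbours to within about 0.3 mm, and it sits square.
- **Neighbours:** the three I measured (the blocks at y = -92, 0 and 46) moved less than 0.5 mm between views. I saw the fourth only in the pictures.
- **Other things:** the cover is open and the bystanders look undisturbed in the last pictures.

**What went wrong or disagreed**
- **First grasp of the block:** it closed on air above the block, because the shut fingertips ended about 20 mm short of the TCP rather than 8 mm ahead as stated.
- **Excess force:** while checking this I pressed the shut fingertips on the block's top with about 52 N vertically, more than I meant. It was the fingertips, not the gripper body, and the block did not move.
- **Heights:** the board and cover heights triangulated from the fixed cameras came out 3–6 mm low. A touch with the blade confirmed 12 mm for the board's top.

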